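# Replace the used-up carton in the slanted carton holder

### The job

One of the three closed cartons in the slanted grey holder is used up, though from outside it looks like the two full ones: find it by its weight and put it in the low purple basket of empties. Put the full carton that stands on the desk into the pocket left free, so that in the end all three pockets hold a full carton resting fully home. Do not upset or shift the glue stick and the correction fluid bottle beside them.

Things in the scene. Friction and masses are not known exactly. Their poses are not given: they have to be found in the camera images.
- rack: grey sheet-metal holder, fixed, 118 deep x 172 wide x 86 mm high, with three pockets in a row, all leaning 30 degrees to its front (-x), which faces roughly to the robot's right. Origin under its middle, x to its back, y along the row. Pockets: 52 mm wide, 36 across, 55 deep (53 mm of a carton stands out), 56 mm apart. Cartons stand 10 mm apart, so grasp them across the 30 mm thickness
- pocket_1 (a point): nearest (end of the row towards the robot, +y of the holder) pocket of the holder; this point is where a carton's centre lies when it rests fully home there. z axis: out of the pocket along the carton's height, 30 degrees from vertical, leaning towards the holder's front (-x of the holder); y: along the carton's 46 mm width; x: along its 30 mm thickness, back and up
- pocket_2 (a point): middle pocket of the holder; this point is where a carton's centre lies when it rests fully home there. z axis: out of the pocket along the carton's height, 30 degrees from vertical, leaning towards the holder's front (-x of the holder); y: along the carton's 46 mm width; x: along its 30 mm thickness, back and up
- pocket_3 (a point): farthest (end of the row towards the window) pocket of the holder; this point is where a carton's centre lies when it rests fully home there. z axis: out of the pocket along the carton's height, 30 degrees from vertical, leaning towards the holder's front (-x of the holder); y: along the carton's 46 mm width; x: along its 30 mm thickness, back and up
- carton_a_center (a point): carton that starts in the holder: closed white and grey card carton, 46 x 30 x 108 mm (own x: width, y: thickness, z: height); this point is its centre. It lies on the pocket's lower (front) wall, with 6 mm of play above it and 3 mm at either side. A full carton weighs 0.2 to 0.27 kg, the used-up one about 0.05 kg
- carton_b_center (a point): carton that starts in the holder, in all as carton_a; full or used up
- carton_c_center (a point): carton that starts in the holder, in all as carton_a; full or used up. Exactly one of a, b and c is used up, and it is not always the same
- carton_new_center (a point): the fresh, full carton (0.2 to 0.27 kg), standing upright on the desk to the right of the holder: closed white and grey card carton, 46 x 30 x 108 mm (own x: width, y: thickness, z: height); this point is its centre
- carton_a: the same carton; origin at the centre of its foot
- carton_b: the same carton; origin at the centre of its foot
- carton_c: the same carton; origin at the centre of its foot
- carton_new: the same carton; origin at the centre of its foot
- basket: low purple basket for empties, holding flat empty packets; fixed, 139 x 229 x 62 mm, clear inside about 114 x 195 mm; origin under its middle, x across its 139 mm, y along its 229 mm, z up; the packets lie 27 mm above the desk, the rim at 62 mm
- glue_stick: bystander: glue stick standing on the desk, 24 mm across, 96 mm high; origin at its foot
- correction_fluid: bystander: small bottle standing on the desk, 30 mm across, 72 mm high; origin at its foot
Not all that is in view belongs to the job. What is shaped like the carton_new but turquoise or yellow is not meant.

How it is judged (in metres and radians):
At the end, for the whole second after the job is handed in: The fresh carton and the two full ones rest fully home in the holder's three pockets (centres within 8 mm of home; a light carton there does not count), the used-up one is inside the purple basket (centre within its walls, less than 100 mm up), and all are at rest ((distance between carton_new_center and pocket_1 below 0.008 m or distance between carton_new_center and pocket_2 below 0.008 m or distance between carton_new_center and pocket_3 below 0.008 m) and (((x of carton_a_center in the frame of basket between -0.06 and 0.06 m and y of carton_a_center in the frame of basket between -0.1 and 0.1 m and z of carton_a_center in the frame of basket below 0.1 m) and (distance between carton_b_center and pocket_1 below 0.008 m or distance between carton_b_center and pocket_2 below 0.008 m or distance between carton_b_center and pocket_3 below 0.008 m) and contact force between each of carton_b, carton_c and rack above 1.2 N and (distance between carton_c_center and pocket_1 below 0.008 m or distance between carton_c_center and pocket_2 below 0.008 m or distance between carton_c_center and pocket_3 below 0.008 m)) or ((x of carton_b_center in the frame of basket between -0.06 and 0.06 m and y of carton_b_center in the frame of basket between -0.1 and 0.1 m and z of carton_b_center in the frame of basket below 0.1 m) and (distance between carton_a_center and pocket_1 below 0.008 m or distance between carton_a_center and pocket_2 below 0.008 m or distance between carton_a_center and pocket_3 below 0.008 m) and contact force between each of carton_a, carton_c and rack above 1.2 N and (distance between carton_c_center and pocket_1 below 0.008 m or distance between carton_c_center and pocket_2 below 0.008 m or distance between carton_c_center and pocket_3 below 0.008 m)) or ((x of carton_c_center in the frame of basket between -0.06 and 0.06 m and y of carton_c_center in the frame of basket between -0.1 and 0.1 m and z of carton_c_center in the frame of basket below 0.1 m) and (distance between carton_a_center and pocket_1 below 0.008 m or distance between carton_a_center and pocket_2 below 0.008 m or distance between carton_a_center and pocket_3 below 0.008 m) and contact force between each of carton_a, carton_b and rack above 1.2 N and (distance between carton_b_center and pocket_1 below 0.008 m or distance between carton_b_center and pocket_2 below 0.008 m or distance between carton_b_center and pocket_3 below 0.008 m))) and linear speed of each of carton_a, carton_b, carton_c, carton_new below 0.02 m/s); the robot touches nothing.
It fails at once if the glue stick is shifted by more than 30 mm or tipped over (distance of glue_stick from where it was at the start of the episode above 0.03 m or angle between glue_stick's own z axis and vertical above 0.5 rad).
It fails at once if the correction fluid is shifted by more than 30 mm or tipped over (distance of correction_fluid from where it was at the start of the episode above 0.03 m or angle between correction_fluid's own z axis and vertical above 0.5 rad).
It also fails if it takes over 72 s, if anything falls off the work surface, if the arm or the gripper's body presses on something with over 40 N, if the wrist force passes 120 N, or if a joint passes its speed limit or range.

### The arm

A 7-joint arm with a two-finger parallel gripper is mounted at the origin on the work surface; the furniture and walls round the work are solid. World frame = base frame: x ahead of the robot, y to its left, z up, the work surface at z = 0. Lengths are in mm, angles in rad, forces in N, time in s.
With the tool pointing down it reaches from about 425 to 1025 mm from the base axis. Payload 9.4 kg.
Tool frame: the origin (TCP) lies at the very end of the fingers, on their centre line; the grasp point (between the pads) lies 19 mm behind it; z points along the fingers, y is the direction in which the jaws open and shut (so a half turn about z gives the same grasp; the last joint's range is limited). The gripper opens to 93 mm and grips with 3 to 60 N. Pads are 15 mm wide; open, the fingers measure 128 mm over their backs; the gripper's body (75 mm by 188 mm) begins 65 mm behind the grasp point.
Start: joints at [1.082, 0.599, -0.003, 1.599, 0.002, 0.943, -0.08], TCP at [290.178, -664.395, 218.618] pointing down, gripper open.
Joint ranges: [-2.57, 2.57], [-0.35, 1.97], [-1.29, 1.29], [0.11, 2.56], [-1.05, 4.19], [0.11, 1.86], [-2.63, 2.63]. Speed limits (rad/s): [2.22, 2.22, 3.01, 3.01, 3.14, 3.14, 3.14].

### API

Orientations are given as a unit quaternion [x, y, z, w].
In Python, from rig import arm, eyes gives the robot as it stands.
- The arm moves only by the tool move_arm, never from a script. Its argument "deltas" is a list of rows, each a list of 7 numbers: the shift along the tool's x, y, z in mm, then the turn, a rotation vector about the tool's x, y, z in degrees, then the opening, from 0 (shut) to 1 (fully open). A call has 1 to 10 rows; each row shifts and turns the commanded pose from where the row before left it, along the tool's axes as they then stand; what a row does not reach is not made up. A row lasts 1/10 s, in which the tool goes at most 50 mm and 8.59 degrees, less where a joint would pass 70% of its speed; a pose out of reach is approached as far as the arm can. A call with a gripper value outside its range is refused whole. The fingers move at their own pace and stop on an object; "grip_force" is the grip in N (left out, the last holds). Time passes only in rows, so rows that do not move let the fingers close. It gives the time, the measured TCP pose, the force and the opening at its end, in the units of the state.
- arm.sense(): the state, without advancing time (a new reading comes with each control period).
- eyes.snapshot(name): name is "side" or "top" or "wrist"; returns a dict with "frame" (480x640x3 uint8, red, green, blue), "fx", "fy", "cx", "cy" (pixels), "extrinsics" (4x4, takes a point from world to camera coordinates). Camera axes: x right, y down, z forward; pixel columns grow to the right and rows downward; lengths in mm; the calibration is good to about 2 mm. The wrist camera is an equidistant fisheye: a pixel r from the principal point sees the ray r / f radians off the axis. A picture is of the moment at which its call begins. There is no depth.
- arm.sign_off(): hands the job in, once; it reports no verdict.
Trained networks look in the newest picture that a camera, given by its name, has taken for a name from the list of things; names that differ only in an ending like _2 or _b are one class to them, and where a whole thing is asked for, a point or a joint stands for the part that bears it (a point fixed in the world has none). Each returns a list of dicts, best first, with "p" (0 to 1); they miss things now and then, are a little off and sometimes report something else, mostly with a low value. They report only what shows in the picture. A call takes as long as a camera call. They do not tell look-alikes from the thing itself.
- eyes.look_for(camera, label): "centre" ([column, row] in pixels, amid what is visible of it).
- eyes.mark_of(camera, label): "centre" ([column, row] in pixels: a listed point, or the origin of a listed thing).
The state is a dict: "t": time; "joint_positions": joint angles; "qvel": joint speeds; "effort": joint torques, N m; "ee_pos": TCP position; "orientation": TCP orientation; "wrist_force": force on the tool from outside, world axes, zero at the start; "ft_torque": the same for the moment, N m; "gripper_width": finger opening in mm.
Only numpy, scipy, OpenCV 4.12 (cv2) and the standard library are available. Lean on these libraries where they do the work, as an engineer would, in place of code of your own. Each camera call takes 0.05 s, during which the arm holds its last target.

## Working session

There is one attempt and no reset: what is moved stays moved. The work goes in short steps, Python scripts to look and compute and a tool call to move; the robot and the scene stay as the last step left them, time stands still between calls to the robot, and variables do not carry over. Pictures are saved under pics/ and viewed, and the job is handed in when it is done.

Besides the shell and the picture viewer there is one more tool, called after "Emit:" by a JSON object that holds its "method" and its "body", one argument or row to a line. move_arm: Moves the arm, as the interface text tells. Its arguments: {"type":"object","properties":{"deltas":{"type":"array","items":{"type":"array","items":{"type":"number"}}},"grip_force":{"type":"number"}},"required":["deltas"]}

```bash
ls; mkdir -p pics; python3 - <<'E'
from rig import arm, eyes
import cv2
print(arm.sense())
for n in ["side","top","wrist"]:
    s=eyes.snapshot(n); cv2.imwrite(f"pics/{n}0.png",s["frame"][:,:,::-1])
    print(n,s["fx"],s["fy"],s["cx"],s["cy"],s["extrinsics"])
    for l in ["rack","pocket_1","carton_a_center","carton_new_center","carton_a","basket","glue_stick","correction_fluid"]:
        try:
            print(l,[(round(d["p"],2),[round(float(x)) for x in d["centre"]]) for d in eyes.mark_of(n,l)[:6]])
        except Exception as e: print(l,e)
E
```

```text
pics
{'t': 0.0, 'joint_positions': array([ 1.08230644,  0.60009953, -0.00252946,  1.6001038 ,  0.00179455,
        0.9428971 , -0.07981278]), 'qvel': array([ 9.45450277e-04, -1.06587254e-03,  9.45433805e-05, -1.20884883e-03,
       -9.35778838e-04, -2.09735579e-04,  2.44062344e-03]), 'effort': array([ 5.51152732e-05, -7.65068007e+01,  1.49784353e+00, -2.52347803e+01,
       -5.24081639e-02,  1.69518212e-02,  1.55540088e-04]), 'ee_pos': array([ 289.96969975, -663.97029677,  217.78796614]), 'orientation': array([ 9.78874954e-01,  2.04458447e-01, -2.22830066e-04, -7.19121034e-04]), 'wrist_force': array([ 0.00820406, -0.55061864,  0.63921672]), 'ft_torque': array([-0.02000584, -0.00426652, -0.04585573]), 'gripper_width': 92.85989332411928}
side 504.1539335171299 504.1539335171299 324.1119406112087 246.4033197911252 [[ 9.00452621e-01 -4.34876345e-01  8.22449209e-03 -4.36007170e+02]
 [-2.34213186e-01 -5.00720533e-01 -8.33320545e-01  1.48646799e+02]
 [ 3.66509565e-01  7.48439384e-01 -5.52728891e-01  7.47118043e+02]
 [ 0.00000000e+00  0.00000000e+00  0.00000000e+00  1.00000000e+00]]
rack [(0
[... 961 characters left out ...]
272]), (0.58, [280, 202])]
carton_a [(0.98, [205, 196]), (0.92, [212, 251]), (0.69, [208, 225]), (0.56, [212, 193])]
basket [(0.7, [432, 243])]
glue_stick [(0.61, [338, 194]), (0.18, [360, 193])]
correction_fluid [(0.47, [362, 194])]
wrist 371.64829954431775 371.64829954431775 320.77817507704543 235.34179221690883 [[ 3.99392910e-01 -9.16779346e-01  9.66702591e-04 -7.25514915e+02]
 [-8.90046033e-01 -3.87493385e-01  2.40139410e-01 -2.68539340e+01]
 [-2.19780260e-01 -9.67703877e-02 -9.70737930e-01  3.88307917e+02]
 [ 0.00000000e+00  0.00000000e+00  0.00000000e+00  1.00000000e+00]]
rack []
pocket_1 []
carton_a_center []
carton_new_center []
carton_a []
basket []
glue_stick []
correction_fluid []
```

```bash
python3 - <<'E'
import cv2
a=cv2.imread("pics/side0.png"); cv2.imwrite("pics/side0c.png",cv2.resize(a[130:480,200:520],None,fx=1.7*1,fy=1.7,interpolation=cv2.INTER_CUBIC))
a=cv2.imread("pics/top0.png"); cv2.imwrite("pics/top0c.png",cv2.resize(a[130:350,160:520],None,fx=2.2,fy=2.2,interpolation=cv2.INTER_CUBIC))
E
```

```text
(no output)
```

View pics/side0.png

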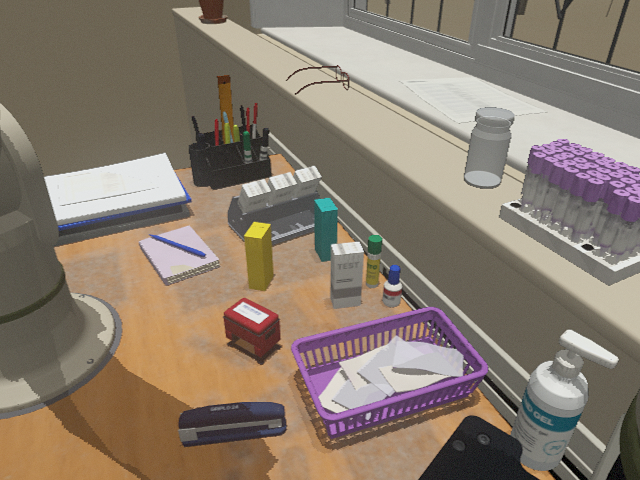

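View pics/top0.png

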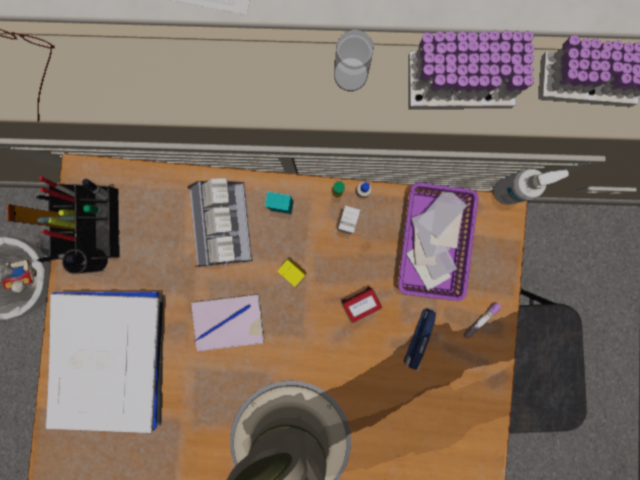

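```bash
ls pics
```

```text
side0.png
side0c.png
top0.png
top0c.png
wrist0.png
```

View pics/top0c.png

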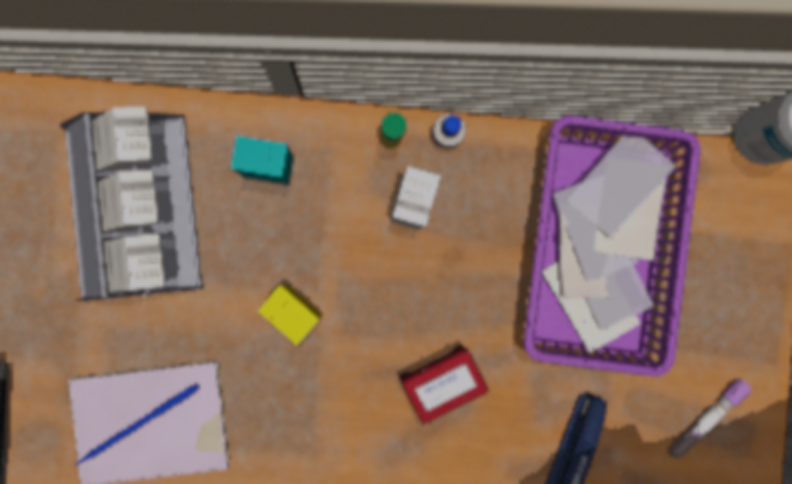

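View pics/side0c.png

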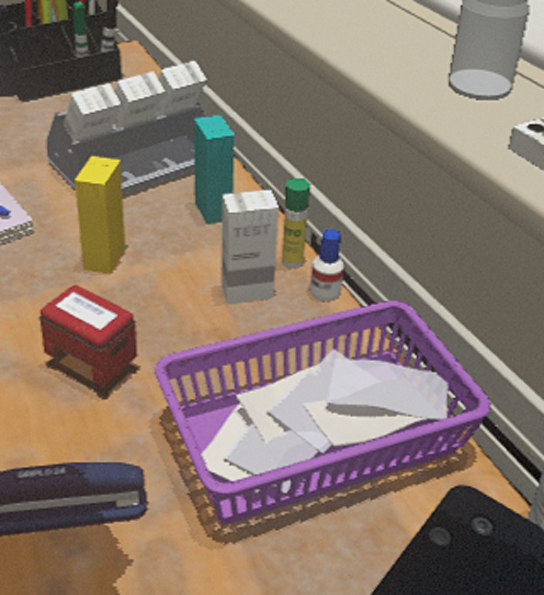

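```bash
cat > h.py <<'E'
import numpy as np, cv2
from scipy.spatial.transform import Rotation as R
from scipy.optimize import least_squares
from rig import arm, eyes
np.set_printoptions(precision=2,suppress=True)
def cam(n,save=None):
    s=eyes.snapshot(n)
    if save: cv2.imwrite(save,s["frame"][:,:,::-1])
    s["name"]=n; return s
def proj(s,P):
    E=s["extrinsics"]; q=np.atleast_2d(P)@E[:3,:3].T+E[:3,3]
    if s["name"]=="wrist":
        r=np.hypot(q[:,0],q[:,1]); th=np.arctan2(r,q[:,2]); k=th/np.maximum(r,1e-9)
        return np.c_[s["cx"]+s["fx"]*k*q[:,0],s["cy"]+s["fy"]*k*q[:,1]]
    return np.c_[s["cx"]+s["fx"]*q[:,0]/q[:,2],s["cy"]+s["fy"]*q[:,1]/q[:,2]]
def ray(s,uv):
    d=np.array([(uv[0]-s["cx"])/s["fx"],(uv[1]-s["cy"])/s["fy"],1.])
    if s["name"]=="wrist":
        th=np.hypot(d[0],d[1]); k=np.sin(th)/max(th,1e-9); d=np.array([d[0]*k,d[1]*k,np.cos(th)])
    E=s["extrinsics"]; Rw=E[:3,:3].T
    o=-Rw@E[:3,3]; v=Rw@d; return o,v/np.linalg.norm(v)
def onz(s,uv,z):
    o,v=ray(s,uv); return o+v*(z-o[2])/v[2]
def tri(obs):
    A=np.zeros((3,3));b=np.zeros(3)
    for s,uv in obs:
        o,v=ray(s,uv); M=np.eye(3)-np.outer(v,v); A+=M;b+=M@o
    x=np.linalg.solve(A,b)
    return x,[np.linalg.norm(proj(s,x)[0]-uv) for s,uv in obs]
def pose():
    st=arm.sense(); return np.array(st["ee_pos"]),R.from_quat(st["orientation"])
def grasp_rot(axis_z,ydir):
    """tool z = axis_z, tool y ~ ydir"""
    z=np.array(axis_z,float);z/=np.linalg.norm(z);y=np.array(ydir,float);y-=z*(y@z);y/=np.linalg.norm(y)
    return R.from_matrix(np.c_[np.cross(y,z),y,z])
def plan(goal,Rg,p=None,r=None):
    """total tool-frame shift (in start axes) and rotvec deg; plus per-row suggestion (rotate body-frame uniformly)"""
    if p is None: p,r=pose()
    rv=(r.inv()*Rg).as_rotvec(degrees=True)
    d=np.array(goal)-p
    n=int(max(np.ceil(np.linalg.norm(d)/45),np.ceil(np.linalg.norm(rv)/8),1))
    rows=[]
    q=r
    for i in range(n):
        rows.append(list(np.round(q.inv().apply(d/n),1))+list(np.round(rv/n,2)))
        q=q*R.from_rotvec(rv/n,degrees=True)
    return rows
def show(rows,op):
    for x in rows: print([float(round(v,2)) for v in x]+[op])
E
python3 - <<'E'
from h import *
S=cam("side");T=cam("top")
for l,ps in dict(p1=((216,248),(253,207)),p2=((216,221),(278,195)),p3=((210,196),(302,189)),new=((349,218),(348,275)),basket=((432,243),(384,389)),glue=((338,194),(373,285)),corr=((362,194),(392,303)),rack=((224,224),(277,227))).items():
    print(l,tri([(T,np.array(ps[0])),(S,np.array(ps[1]))]))
print(np.linalg.inv(cam("wrist")["extrinsics"])[:3,3])
W=cam("wrist"); p,r=pose(); C=np.linalg.inv(W["extrinsics"]); print(r.inv().apply(C[:3,3]-p), r.inv().as_matrix()@C[:3,:3])
E
```

```text
p1 (array([406.96, 159.61,  60.23]), [np.float64(0.04988926241836699), np.float64(0.052220488262886944)])
p2 (array([460.24, 158.52,  75.26]), [np.float64(0.4502638769605609), np.float64(0.4588050275938531)])
p3 (array([513.83, 172.23,  70.52]), [np.float64(1.3247293891007317), np.float64(1.3134000501768068)])
new (array([ 475.58, -108.21,   54.69]), [np.float64(0.6625354239379677), np.float64(0.8419724212644194)])
basket (array([ 432.83, -292.67,   -0.66]), [np.float64(0.28559191138634166), np.float64(0.4518975928858079)])
glue (array([533.96, -87.45,   0.07]), [np.float64(1.041790073145544), np.float64(1.2948699334630782)])
corr (array([ 537.4 , -140.47,   -1.74]), [np.float64(1.907958655827386), np.float64(2.483569205635583)])
rack (array([456.66, 158.35,   2.57]), [np.float64(1.2720026830935607), np.float64(1.343951598872838)])
[ 351.21 -637.97  384.08]
[  66.47    0.21 -165.46] [[-0.   -0.97 -0.24]
 [ 1.   -0.    0.  ]
 [-0.   -0.24  0.97]]
```

```bash
cat >> h.py <<'E'
def rackrot(yawdeg):
    """tool rotation for pocket grasps; tool y=+pocket x"""
    a=np.radians(yawdeg); xh=np.array([np.cos(a),np.sin(a),0]); c,s=np.cos(np.pi/6),.5
    pz=c*np.array([0,0,1])-s*xh; px=c*xh+s*np.array([0,0,1]); py=np.cross(pz,px)
    return px,py,pz,grasp_rot(-pz,px)
E
python3 - <<'E'
from h import *
px,py,pz,Rg=rackrot(97)
p,r=pose()
rv=(r.inv()*Rg).as_rotvec(degrees=True); print(rv)
rows=plan([471,72,230],Rg); show(rows,1)
E
```

```text
[  -6.19   42.41 -158.27]
[21.9, -28.7, -0.5, -0.29, 2.02, -7.54, 1]
[25.5, -25.6, 0.2, -0.29, 2.02, -7.54, 1]
[28.6, -22.0, 1.0, -0.29, 2.02, -7.54, 1]
[31.2, -18.1, 1.9, -0.29, 2.02, -7.54, 1]
[33.2, -13.8, 3.0, -0.29, 2.02, -7.54, 1]
[34.6, -9.4, 4.1, -0.29, 2.02, -7.54, 1]
[35.4, -4.8, 5.3, -0.29, 2.02, -7.54, 1]
[35.5, -0.2, 6.6, -0.29, 2.02, -7.54, 1]
[35.0, 4.4, 7.8, -0.29, 2.02, -7.54, 1]
[33.8, 8.9, 9.1, -0.29, 2.02, -7.54, 1]
[32.0, 13.2, 10.3, -0.29, 2.02, -7.54, 1]
[29.6, 17.2, 11.5, -0.29, 2.02, -7.54, 1]
[26.7, 20.9, 12.5, -0.29, 2.02, -7.54, 1]
[23.2, 24.1, 13.5, -0.29, 2.02, -7.54, 1]
[19.4, 26.8, 14.4, -0.29, 2.02, -7.54, 1]
[15.2, 29.0, 15.2, -0.29, 2.02, -7.54, 1]
[10.7, 30.7, 15.8, -0.29, 2.02, -7.54, 1]
[6.0, 31.7, 16.3, -0.29, 2.02, -7.54, 1]
[1.3, 32.1, 16.5, -0.29, 2.02, -7.54, 1]
[-3.5, 31.8, 16.7, -0.29, 2.02, -7.54, 1]
[-8.3, 31.0, 16.6, -0.29, 2.02, -7.54, 1]
```

Emit:
{"method": "move_arm", "body": {
  "deltas": [
    [22,-28.5,-3,0,2,-7.5,1],
    [25.5,-25.5,-2,0,2,-7.5,1],
    [28.5,-22,-1,0,2,-7.5,1],
    [31,-18,0,0,2,-7.5,1],
    [33,-14,2,0,2,-7.5,1],
    [34.5,-9.5,3,0,2,-7.5,1],
    [35.5,-5,5,0,2,-7.5,1],
    [35.5,0,6,0,2,-7.5,1],
    [35,4.5,7.5,0,2,-7.5,1],
    [34,9,9,0,2,-7.5,1]
  ]
}}

```text
t: 2.55
ee_pos: [375.5, -313.7, 239.7]
orientation: [0.637, 0.754, 0.158, -0.033]
wrist_force: [0.3, -0.3, 0.3]
gripper_width: 93.5
```

```bash
python3 - <<'E'
from h import *
px,py,pz,Rg=rackrot(97)
print(pose()[0],arm.sense()["joint_positions"])
show(plan([471,72,230],Rg),1)
E
```

```text
[ 375.53 -313.68  239.69] [ 1.25  0.41 -0.62  2.03 -0.12  0.83  0.92]
[31.5, 13.1, 12.0, -0.34, 1.77, -7.62, 1]
[29.1, 17.1, 13.0, -0.34, 1.77, -7.62, 1]
[26.1, 20.6, 14.0, -0.34, 1.77, -7.62, 1]
[22.7, 23.8, 14.9, -0.34, 1.77, -7.62, 1]
[18.9, 26.5, 15.7, -0.34, 1.77, -7.62, 1]
[14.7, 28.6, 16.4, -0.34, 1.77, -7.62, 1]
[10.3, 30.2, 16.9, -0.34, 1.77, -7.62, 1]
[5.7, 31.2, 17.4, -0.34, 1.77, -7.62, 1]
[1.0, 31.5, 17.6, -0.34, 1.77, -7.62, 1]
[-3.8, 31.2, 17.8, -0.34, 1.77, -7.62, 1]
[-8.4, 30.3, 17.8, -0.34, 1.77, -7.62, 1]
```

Emit:
{"method": "move_arm", "body": {
  "deltas": [
    [31.5,13,12,0,2,-7.5,1],
    [29,17,13,0,2,-7.5,1],
    [26,20.5,14,0,2,-7.5,1],
    [23,24,15,0,2,-7.5,1],
    [19,26.5,15.5,0,2,-7.5,1]
  ]
}}

```text
t: 3.05
ee_pos: [419.3, -138.6, 235.1]
orientation: [0.346, 0.912, 0.215, -0.045]
wrist_force: [0.3, 0.4, 0.0]
gripper_width: 93.1
```

```bash
python3 - <<'E'
from h import *
px,py,pz,Rg=rackrot(97)
print(pose()[0],arm.sense()["joint_positions"])
show(plan([471,72,230],Rg),1)
E
```

```text
[ 419.34 -138.59  235.08] [ 1.15  0.46 -0.89  2.11 -0.12  0.79  1.24]
[14.7, 28.8, 16.2, -0.41, 1.44, -7.76, 1]
[10.3, 30.4, 16.7, -0.41, 1.44, -7.76, 1]
[5.7, 31.3, 17.1, -0.41, 1.44, -7.76, 1]
[1.0, 31.7, 17.4, -0.41, 1.44, -7.76, 1]
[-3.7, 31.3, 17.6, -0.41, 1.44, -7.76, 1]
[-8.4, 30.4, 17.7, -0.41, 1.44, -7.76, 1]
```

Emit:
{"method": "move_arm", "body": {
  "deltas": [
    [14.5,29,16,0,1.5,-7.5,1],
    [10,30.5,16.5,0,1.5,-8,1],
    [5.5,31.5,17,0,1.5,-8,1],
    [1,31.5,17.5,-0.5,1.5,-7.5,1],
    [-3.5,31.5,17.5,-0.5,1.5,-8,1],
    [-8.5,30.5,17.5,-0.5,1.5,-7.5,1],
    [0,0,0,0,0,0,1]
  ]
}}

```text
t: 3.75
ee_pos: [472.6, 74.9, 228.7]
orientation: [-0.061, 0.965, 0.254, -0.024]
wrist_force: [0.5, -0.5, -0.5]
gripper_width: 92.8
```

```bash
python3 - <<'E'
from h import *
px,py,pz,Rg=rackrot(97)
print(pose()[0],arm.sense()["joint_positions"])
show(plan([471,72,230],Rg),1)
W=cam("wrist","pics/w1.png")
for l in ["rack","pocket_1","carton_a_center","carton_a"]:
    for f in (eyes.mark_of,eyes.look_for):
        print(l,[(round(d["p"],2),[round(float(x),1) for x in d["centre"]]) for d in f("wrist",l)[:6]])
E
```

```text
[472.63  74.87 228.68] [ 0.82  0.61 -1.11  2.08  0.04  0.73  1.47]
[2.0, -1.7, -2.4, -0.43, -0.97, 0.03, 1]
rack [(0.95, [285.7, 209.3]), (0.32, [320.5, 256.8])]
rack [(0.64, [275.6, 211.0])]
pocket_1 []
pocket_1 [(0.94, [276.3, 206.4])]
carton_a_center [(0.37, [322.1, 155.8])]
carton_a_center [(0.95, [319.7, 154.3])]
carton_a [(0.83, [319.7, 153.5]), (0.69, [318.6, 204.6]), (0.66, [318.6, 256.9])]
carton_a [(0.89, [319.8, 156.9]), (0.89, [318.4, 285.0]), (0.69, [318.3, 220.2]), (0.65, [277.2, 209.7])]
```

View pics/w1.png

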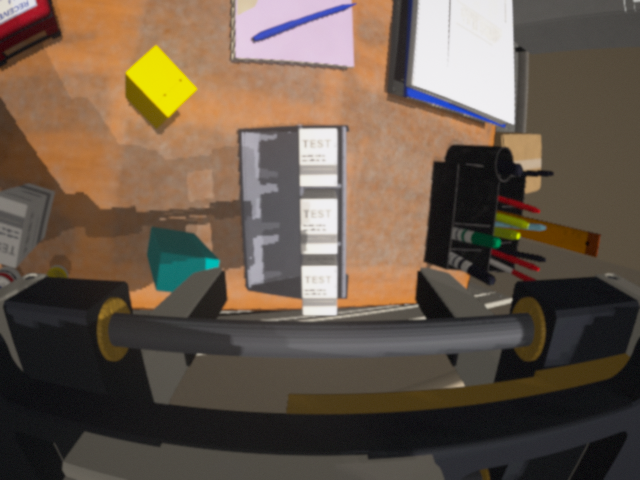

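```bash
cat >> h.py <<'E'
def cartcorners(c,px,py,pz):
    return np.array([c+a*23*py+b*15*px+k*54*pz for k in(1,-1) for a,b in((1,1),(1,-1),(-1,-1),(-1,1))])
def drawbox(img,s,C,k,off,col=(0,0,255)):
    q=(proj(s,C)-off)*k
    E=[(i,(i+1)%4) for i in range(4)]+[(4+i,4+(i+1)%4) for i in range(4)]+[(i,i+4) for i in range(4)]
    for a,b in E: cv2.line(img,tuple(int(v) for v in q[a]),tuple(int(v) for v in q[b]),col,1)
E
cat > ov.py <<'E'
from h import *
import sys
def overlay(p2,yaw,tag):
    px,py,pz,Rg=rackrot(yaw)
    for n,(x0,y0,x1,y1),k in(("wrist",(220,110,370,330),2.7),("top",(180,160,270,280),5),("side",(215,140,335,260),5)):
        s=cam(n); im=cv2.resize(np.ascontiguousarray(s["frame"][y0:y1,x0:x1,::-1]),None,fx=k,fy=k,interpolation=cv2.INTER_CUBIC)
        raw=im.copy()
        for i in(-1,0,1): drawbox(im,s,cartcorners(np.array(p2)-py*56*i,px,py,pz),k,np.array([x0,y0])-0.5)
        im=np.hstack([raw,im])
        f=min(1,800/im.shape[1],600/im.shape[0]); cv2.imwrite(f"pics/{tag}_{n}.png",cv2.resize(im,None,fx=f,fy=f))
E
python3 - <<'E'
from ov import *
overlay([460,160,68],97,"o1")
E
```

```text
(no output)
```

View pics/o1_wrist.png

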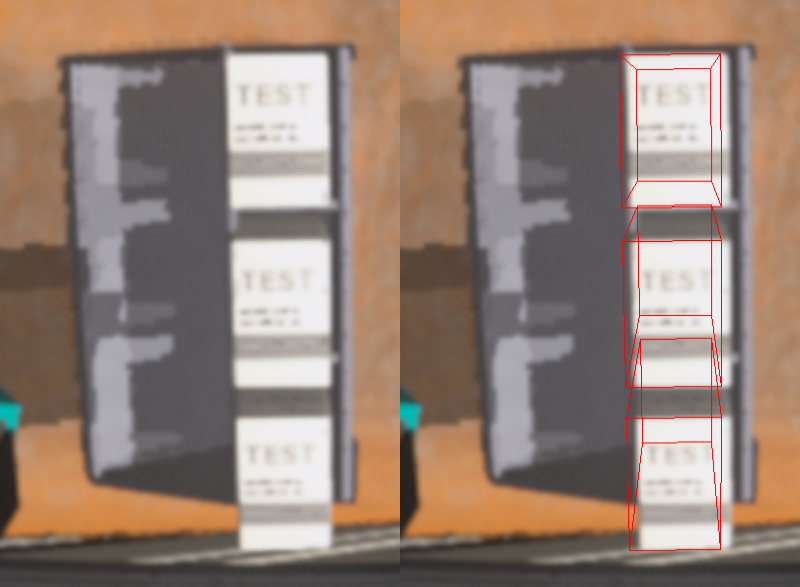

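View pics/o1_top.png

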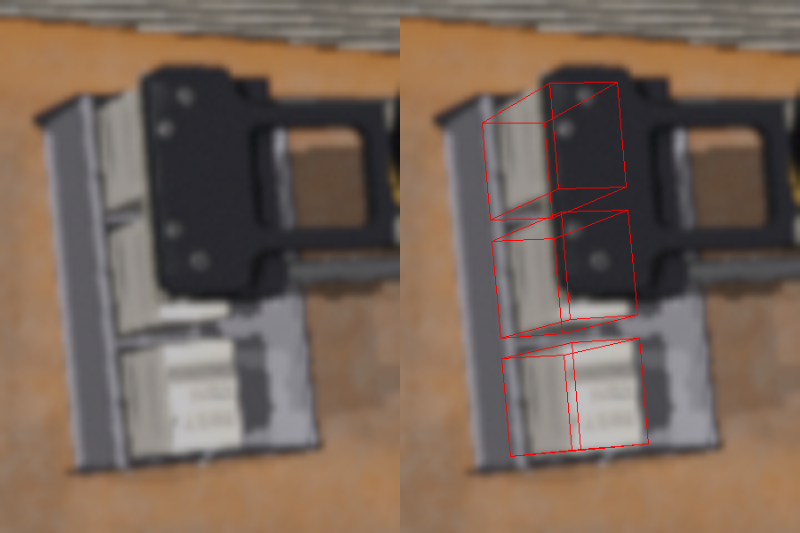

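View pics/o1_side.png

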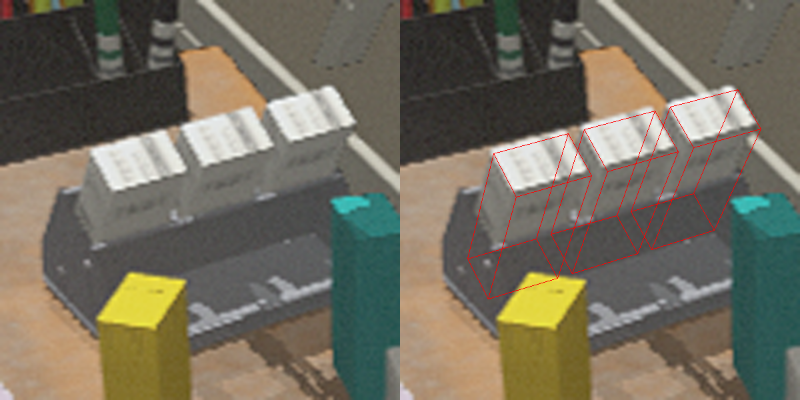

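```bash
cat > fit.py <<'E'
from ov import *
W,S=cam("wrist"),cam("side")
kw=800/300;ow=np.array([219.5,109.5]);ks=10/3;os_=np.array([214.5,139.5])
wr={-1:[(331,53),(227,53),(230,207),(331,207)],0:[(329,240),(233,240),(233,387),(331,387)],1:[(332,418),(238,418),(240,549),(331,549)]}
sd={-1:[(92,146),(115,190),(187,177),(167,131)],0:[(180,127),(207,163),(273,147),(252,108)],1:[(267,103),(287,139),(357,125),(335,87)]}
def res(v,sep=False):
    px,py,pz,_=rackrot(v[3]); o=[]
    for i in(-1,0,1):
        C=cartcorners(v[:3]-py*56*i,px,py,pz)[:4]
        if v_use!="s": o.append(proj(W,C)-(np.array(wr[i])/kw+ow))
        if v_use!="w": o.append(proj(S,C)-(np.array(sd[i])/ks+os_))
    return np.concatenate(o).ravel()
for v_use in("ws","s","w"):
    f=least_squares(res,[460,160,68,97],loss="soft_l1"); print(v_use,f.x,np.sqrt(np.mean(res(f.x)**2)),np.abs(res(f.x)).max())
    if v_use=="ws": overlay(f.x[:3],f.x[3],"o2"); print(res(f.x).reshape(-1,4,2))
E
python3 fit.py
```

```text
ws [459.25 162.89  69.71  97.36] 0.562066741248708 1.7048075967378225
[[[-0.55 -0.07]
  [ 0.38  0.46]
  [ 0.35  0.21]
  [ 0.   -0.27]]

 [[-0.36  0.91]
  [-0.37  0.64]
  [ 0.52 -1.7 ]
  [-0.45 -0.48]]

 [[ 0.82 -0.28]
  [-0.51  0.19]
  [ 0.79  0.11]
  [ 0.17 -0.32]]

 [[ 0.39 -0.53]
  [-0.72  1.17]
  [ 0.77  0.06]
  [ 0.02 -0.41]]

 [[-0.23 -0.49]
  [-0.79 -0.07]
  [-0.16  0.37]
  [-0.11 -0.  ]]

 [[ 0.02 -0.09]
  [ 1.08  1.21]
  [ 0.26 -0.19]
  [-0.25 -0.58]]]
s [465.15 177.88  62.01  96.45] 0.6440255953032108 2.010148500089514
w [459.23 162.77  69.91  97.37] 0.3970224790076988 0.8186143178788257
```

```bash
sleep 0
```

```text
(no output)
```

View pics/o2_wrist.png

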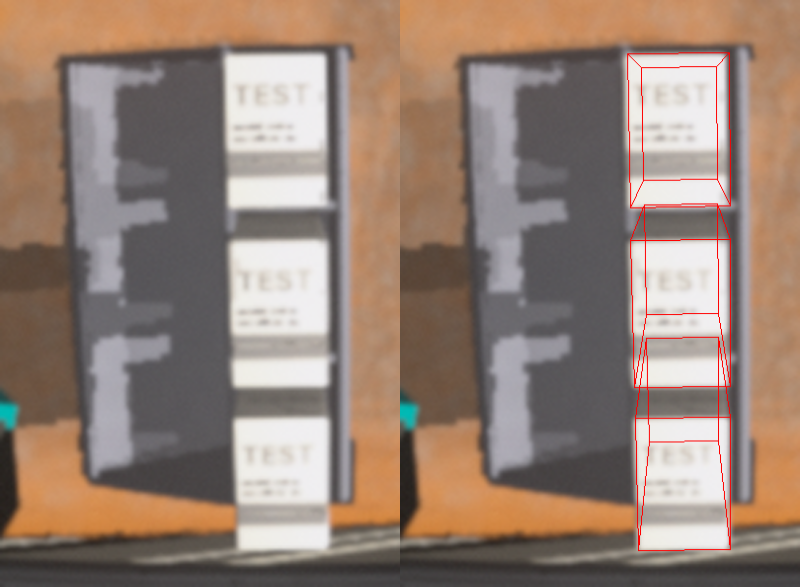

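View pics/o2_side.png

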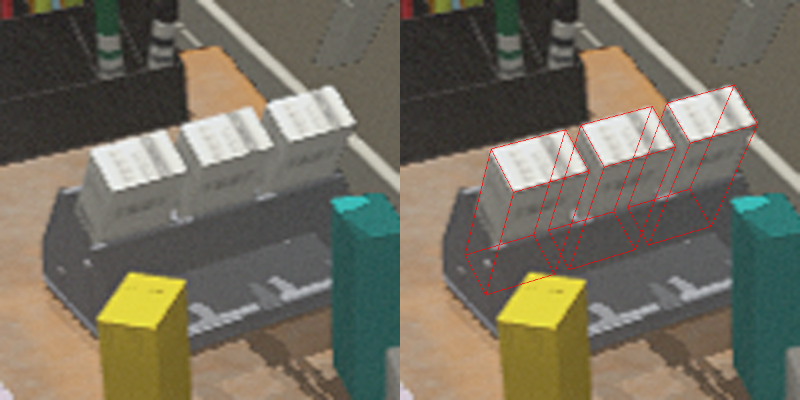

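View pics/o2_top.png

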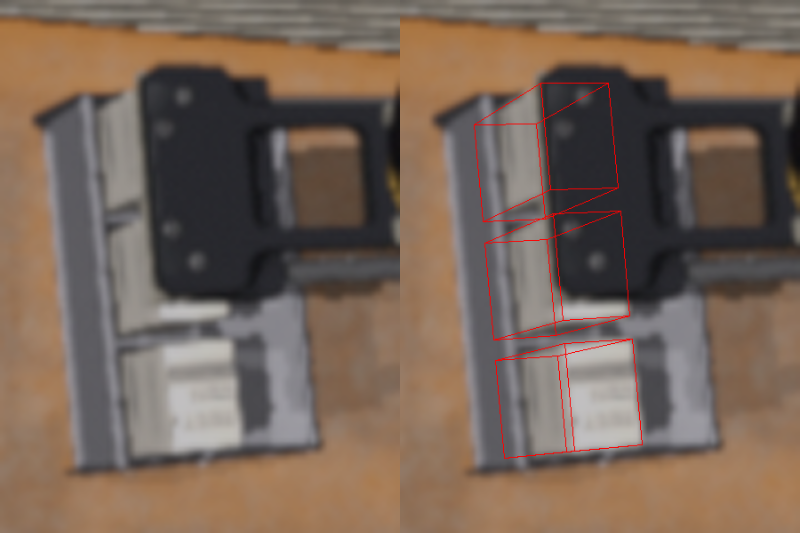

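```bash
cat >> h.py <<'E'
P2=np.array([459.25,162.89,69.71]);YAW=97.36
PX,PY,PZ,RG=rackrot(YAW)
def pk(i,up=0,dx=0,dy=0): return P2+56*PY*(2-i)+PZ*up+PX*dx+PY*dy
def terr(goal,Rg):
    p,r=pose(); print("err in tool axes mm",r.inv().apply(goal-p),"rotvec deg",(r.inv()*Rg).as_rotvec(degrees=True))
E
python3 - <<'E'
from h import *
print(pk(1),pk(2),pk(3))
show(plan(pk(1,94,1.5),RG),.65); terr(pk(1,94,1.5),RG)
E
```

```text
[403.71 155.72  69.71] [459.25 162.89  69.71] [514.79 170.06  69.71]
[18.5, 1.0, 30.1, -0.19, -0.24, -0.27, 0.65]
[18.6, 1.0, 30.0, -0.19, -0.24, -0.27, 0.65]
[18.7, 1.0, 29.9, -0.19, -0.24, -0.27, 0.65]
err in tool axes mm [55.52  3.06 90.21] rotvec deg [-0.57 -0.72 -0.8 ]
```

Emit:
{"method": "move_arm", "body": {
  "deltas": [
    [18.5,1,30,-0.2,-0.2,-0.3,0.65],
    [18.5,1,30,-0.2,-0.2,-0.3,0.65],
    [18.5,1,30,-0.2,-0.3,-0.2,0.65],
    [0,0,0,0,0,0,0.65],
    [0,0,0,0,0,0,0.65]
  ],
  "grip_force": 20
}}

```text
t: 5.1
ee_pos: [409.9, 110.7, 151.9]
orientation: [-0.062, 0.964, 0.259, -0.017]
wrist_force: [0.5, -0.3, 0.1]
gripper_width: 61.4
```

```bash
python3 - <<'E'
from h import *
terr(pk(1,19,1.5),RG); print(arm.sense()["joint_positions"],arm.sense()["gripper_width"])
cam("wrist","pics/w2.png")
E
```

```text
err in tool axes mm [ 0.25 -0.34 74.92] rotvec deg [ 0.04 -0.08  0.04]
[ 0.72  0.66 -1.04  2.3   0.08  0.42  1.42] 61.4219039306651
```

View pics/w2.png

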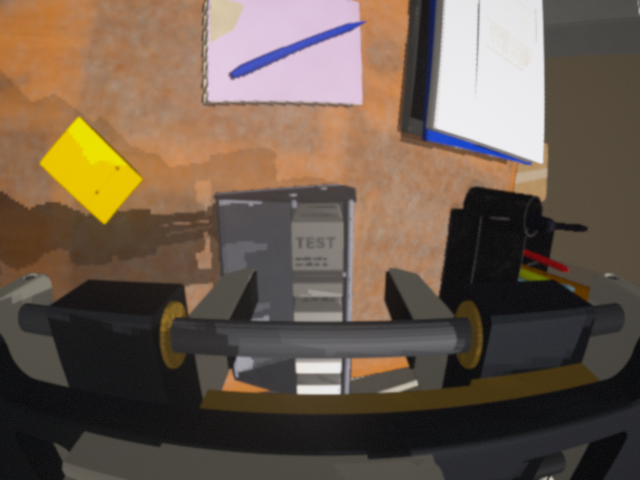

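Emit:
{"method": "move_arm", "body": {
  "deltas": [
    [0,0,25,0,0,0,0.65],
    [0,0,25,0,0,0,0.65],
    [0,0,15,0,0,0,0.65],
    [0,0,10,0,0,0,0.65],
    [0,0,0,0,0,0,0.65]
  ]
}}

```text
t: 5.65
ee_pos: [405.8, 148.1, 86.8]
orientation: [-0.062, 0.964, 0.259, -0.017]
wrist_force: [-0.3, -0.3, -0.4]
gripper_width: 60.2
```

Emit:
{"method": "move_arm", "body": {
  "deltas": [
    [0,0,0,0,0,0,0.2],
    [0,0,0,0,0,0,0.2],
    [0,0,0,0,0,0,0.2],
    [0,0,0,0,0,0,0.2]
  ]
}}

```text
t: 6.05
ee_pos: [405.4, 147.2, 87.2]
orientation: [-0.062, 0.964, 0.258, -0.016]
wrist_force: [-0.6, -1.0, -0.6]
gripper_width: 33.3
```

```bash
python3 - <<'E'
from h import *
terr(pk(1,19,1.5),RG); print(arm.sense())
E
```

```text
err in tool axes mm [0.57 0.22 0.49] rotvec deg [ 0.01  0.03 -0.02]
{'t': 6.05, 'joint_positions': array([ 0.51,  0.74, -0.88,  2.37,  0.14,  0.2 ,  1.36]), 'qvel': array([-0.,  0.,  0.,  0., -0.,  0.,  0.]), 'effort': array([  0.  , -56.64, -11.29,  -6.61,  -0.45,  -0.37,  -0.04]), 'ee_pos': array([405.39, 147.22,  87.23]), 'orientation': array([-0.06,  0.96,  0.26, -0.02]), 'wrist_force': array([-0.56, -0.99, -0.61]), 'ft_torque': array([-0.54, -0.24,  0.02]), 'gripper_width': 33.340582161961564}
```

Emit:
{"method": "move_arm", "body": {
  "deltas": [
    [0,0,0,0,0,0,0.2],
    [0,0,0,0,0,0,0.2]
  ]
}}

```text
t: 6.25
ee_pos: [405.1, 147.5, 87.0]
orientation: [-0.062, 0.964, 0.258, -0.017]
wrist_force: [0.9, 0.1, -0.3]
gripper_width: 29.8
```

Emit:
{"method": "move_arm", "body": {
  "deltas": [
    [0,0,-10,0,0,0,0.2],
    [0,0,-10,0,0,0,0.2],
    [0,0,-10,0,0,0,0.2],
    [0,0,0,0,0,0,0.2],
    [0,0,0,0,0,0,0.2]
  ]
}}

```text
t: 6.75
ee_pos: [407.4, 132.3, 113.2]
orientation: [-0.062, 0.964, 0.258, -0.016]
wrist_force: [-0.7, 0.1, -0.7]
gripper_width: 30.0
```

```bash
python3 - <<'E'
from h import *
for i in range(4):
    s=arm.sense(); print(s["wrist_force"],s["ft_torque"],s["gripper_width"]); cam("wrist","pics/w3.png")
terr(pk(1,49,1.5),RG)
E
```

```text
[-0.73  0.14 -0.7 ] [-0.46 -0.19  0.03] 30.04689004044469
[-0.44  0.39 -0.66] [-0.47 -0.23 -0.03] 29.680023573804004
[-0.14  1.14 -0.99] [-0.44 -0.25 -0.06] 29.862431374947874
[-0.29  0.24 -0.74] [-0.43 -0.22 -0.03] 29.617604847282042
err in tool axes mm [ 0.15 -0.05 -0.18] rotvec deg [ 0.03 -0.05  0.01]
```

View pics/w3.png

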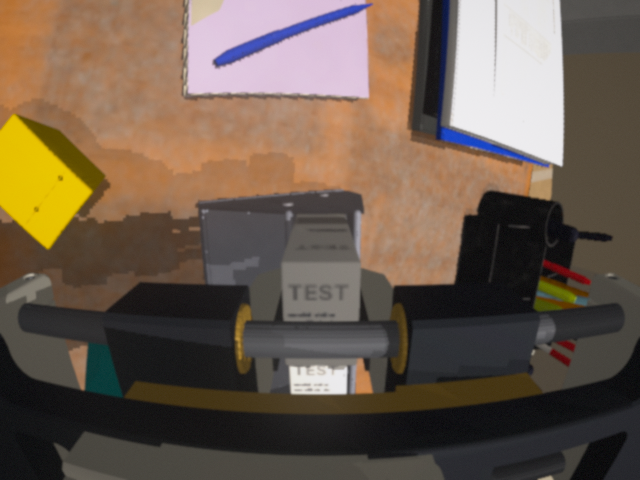

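Emit:
{"method": "move_arm", "body": {
  "deltas": [
    [0,0,-25,0,0,0,0.2],
    [0,0,-35,0,0,0,0.2],
    [0,0,-30,0,0,0,0.2],
    [0,0,0,0,0,0,0.2],
    [0,0,0,0,0,0,0.2]
  ]
}}

```text
t: 7.45
ee_pos: [412.9, 87.8, 190.7]
orientation: [-0.062, 0.964, 0.258, -0.016]
wrist_force: [-0.3, 0.5, -1.0]
gripper_width: 29.7
```

```bash
python3 - <<'E'
from h import *
for i in range(5):
    s=arm.sense(); print(s["wrist_force"],s["ft_torque"],s["gripper_width"]); cam("side","pics/s4.png")
print(s["joint_positions"],s["ee_pos"])
S=cam("side");T=cam("top")
print("basket",[(d["p"],d["centre"]) for d in eyes.mark_of("top","basket")], [(d["p"],d["centre"]) for d in eyes.look_for("top","basket")])
E
```

```text
[-0.3   0.47 -1.02] [-0.49 -0.21 -0.07] 29.67172245400259
[-0.7  -1.02 -0.79] [-0.45 -0.26 -0.02] 30.020220370020205
[ 0.92  0.46 -1.19] [-0.52 -0.21  0.01] 30.183767501042155
[-0.64 -0.3  -0.77] [-0.44 -0.28 -0.02] 29.91188050662544
[-0.73  0.18 -0.16] [-0.49 -0.25  0.01] 29.9013375631714
[ 0.83  0.62 -1.13  2.26  0.05  0.55  1.45] [412.1   88.71 190.16]
basket [(0.59, [429.9, 240.6]), (0.46, [216.5, 250.4])] [(0.67, [447.2, 210.9])]
```

View pics/s4.png

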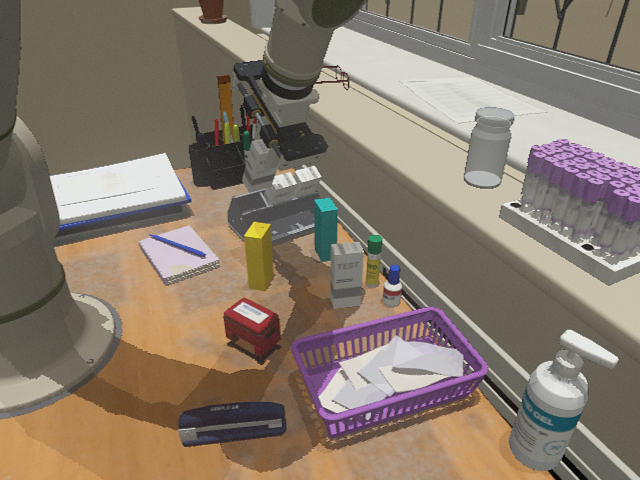

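```bash
python3 - <<'E'
from h import *
T=cam("top","pics/t5.png"); S=cam("side")
cs=np.array([(562,118),(698,135),(668,372),(528,355)])/2.2+[160,130]
pts=np.array([onz(T,c-.5,62) for c in cs]); print(pts, pts.mean(0))
L=(pts[0]+pts[1]-pts[2]-pts[3]); L/=np.linalg.norm(L); print(L)
bc=pts.mean(0); bc[2]=0; print(proj(S,pts))
l=np.array([L[0],L[1],0]);l/=np.linalg.norm(l)
u=.866*np.array([0,0,1])-.5*l; ty=.866*l+.5*np.array([0,0,1])
RB=grasp_rot(-u,ty); tcp=bc+8.5*l; tcp[2]=106
print("goal",tcp,RB.as_quat())
np.savez("b.npz",tcp=tcp,q=RB.as_quat())
show(plan(tcp+[0,0,144],RB),.2)
E
```

```text
[[ 551.38 -240.29   62.  ]
 [ 539.5  -366.12   62.  ]
 [ 320.62 -343.38   62.  ]
 [ 332.13 -214.68   62.  ]] [ 435.91 -291.11   62.  ]
[ 0.99 -0.11  0.  ]
[[437.61 306.86]
 [490.04 368.33]
 [326.34 416.83]
 [291.89 341.18]]
goal [ 444.36 -292.05  106.  ] [0.72 0.64 0.17 0.19]
[1.4, -23.1, -18.6, -0.0, -3.99, 6.91, 0.2]
[-2.7, -23.0, -18.6, -0.0, -3.99, 6.91, 0.2]
[-6.8, -22.5, -18.2, -0.0, -3.99, 6.91, 0.2]
[-10.7, -21.4, -17.6, -0.0, -3.99, 6.91, 0.2]
[-14.3, -19.9, -16.8, -0.0, -3.99, 6.91, 0.2]
[-17.8, -18.0, -15.6, -0.0, -3.99, 6.91, 0.2]
[-20.8, -15.6, -14.3, -0.0, -3.99, 6.91, 0.2]
[-23.5, -12.9, -12.8, -0.0, -3.99, 6.91, 0.2]
[-25.7, -10.0, -11.0, -0.0, -3.99, 6.91, 0.2]
[-27.4, -6.8, -9.2, -0.0, -3.99, 6.91, 0.2]
[-28.6, -3.4, -7.2, -0.0, -3.99, 6.91, 0.2]
[-29.2, 0.1, -5.2, -0.0, -3.99, 6.91, 0.2]
[-29.3, 3.6, -3.2, -0.0, -3.99, 6.91, 0.2]
```

Emit:
{"method": "move_arm", "body": {
  "deltas": [
    [1.5,-23,-35,0,-4,7,0.2],
    [-2.5,-23,-19,0,-4,7,0.2],
    [-7,-22.5,-18,0,-4,7,0.2],
    [-10.5,-21.5,-17.5,0,-4,7,0.2],
    [-14.5,-20,-17,0,-4,7,0.2],
    [-18,-18,-15.5,0,-4,7,0.2],
    [-21,-15.5,-14.5,0,-4,7,0.2],
    [-23.5,-13,-13,0,-4,7,0.2],
    [-25.5,-10,-11,0,-4,6.5,0.2]
  ]
}}

```text
t: 8.9
ee_pos: [433.6, -185.5, 246.4]
orientation: [0.52, 0.814, 0.217, 0.138]
wrist_force: [-0.0, 0.2, -0.9]
gripper_width: 30.4
```

```bash
python3 - <<'E'
from h import *
b=np.load("b.npz"); print(arm.sense()["joint_positions"],arm.sense()["gripper_width"])
show(plan(b["tcp"]+[0,0,100],R.from_quat(b["q"])),.2)
E
```

```text
[ 1.4   0.36 -1.03  2.32 -0.31  0.31  1.18] 30.396378576402512
[-25.3, -12.6, 4.4, -0.04, -3.89, 6.75, 0.2]
[-26.3, -9.6, 6.1, -0.04, -3.89, 6.75, 0.2]
[-26.7, -6.5, 7.9, -0.04, -3.89, 6.75, 0.2]
[-26.7, -3.3, 9.8, -0.04, -3.89, 6.75, 0.2]
```

Emit:
{"method": "move_arm", "body": {
  "deltas": [
    [-25.5,-12.5,4.5,0,-4,7,0.2],
    [-26.5,-9.5,6,0,-4,6.5,0.2],
    [-26.5,-6.5,8,0,-4,7,0.2],
    [-26.5,-3.5,10,0,-3.5,6.5,0.2],
    [0,0,0,0,0,0,0.2]
  ]
}}

```text
t: 9.4
ee_pos: [445.3, -258.5, 217.0]
orientation: [0.668, 0.698, 0.19, 0.174]
wrist_force: [-0.2, 0.1, -0.3]
gripper_width: 29.9
```

```bash
python3 - <<'E'
from h import *
b=np.load("b.npz"); print(arm.sense()["joint_positions"],arm.sense()["gripper_width"])
show(plan(b["tcp"],R.from_quat(b["q"])),.2)
cam("side","pics/s6.png")
E
```

```text
[ 1.15  0.34 -0.67  2.35 -0.8   0.12  1.38] 29.89720516719045
[-11.5, -19.1, 31.5, -0.06, -1.67, 2.5, 0.2]
[-11.4, -18.6, 31.9, -0.06, -1.67, 2.5, 0.2]
[-11.3, -18.2, 32.2, -0.06, -1.67, 2.5, 0.2]
```

View pics/s6.png

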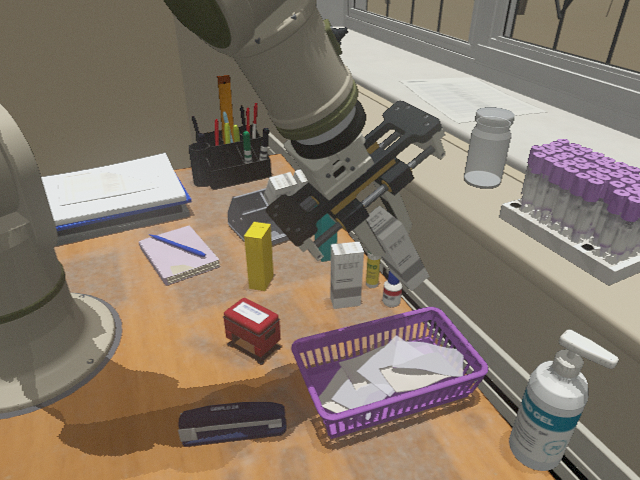

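```bash
python3 - <<'E'
from h import *
bc=np.array([435.9,-291.1,0]); l=np.array([.994,-.11,0]); l/=np.linalg.norm(l)
a=np.radians(20);c,s=np.cos(a),np.sin(a)
u=c*np.array([0,0,1])-s*l; ty=c*l+s*np.array([0,0,1])
RB=grasp_rot(-u,ty); tcp=bc+20*l; tcp[2]=109
np.savez("b.npz",tcp=tcp,q=RB.as_quat())
show(plan(tcp+[0,0,90],RB),.2)
E
```

```text
[-18.2, -0.6, 9.8, 4.89, -2.2, 4.1, 0.2]
[-17.7, 1.5, 10.5, 4.89, -2.2, 4.1, 0.2]
```

Emit:
{"method": "move_arm", "body": {
  "deltas": [
    [-18,-0.5,10,5,-2,4,0.2],
    [-18,1.5,10.5,5,-2,4,0.2],
    [0,0,0,0,0,0,0.2]
  ]
}}

```text
t: 9.75
ee_pos: [452.8, -273.9, 203.5]
orientation: [0.698, 0.683, 0.155, 0.146]
wrist_force: [0.8, 0.9, 0.5]
gripper_width: 29.9
```

```bash
python3 - <<'E'
from h import *
b=np.load("b.npz"); print(arm.sense()["joint_positions"],arm.sense()["gripper_width"],pose()[0],b["tcp"])
show(plan(b["tcp"],R.from_quat(b["q"])),.2)
E
```

```text
[ 0.84  0.33 -0.32  2.31 -0.7   0.2   1.2 ] 29.88761272128354 [ 452.8  -273.87  203.5 ] [ 455.78 -293.3   109.  ]
[-7.0, -12.1, 29.0, 1.52, -0.97, 1.51, 0.2]
[-6.8, -11.1, 29.4, 1.52, -0.97, 1.51, 0.2]
[-6.6, -10.1, 29.8, 1.52, -0.97, 1.51, 0.2]
```

Emit:
{"method": "move_arm", "body": {
  "deltas": [
    [-7,-8,15,1.5,-1,1.5,0.2],
    [-7,-8,20,1.5,-1,1.5,0.2],
    [0,0,0,0,0,0,0.2]
  ]
}}

```text
t: 10.05
ee_pos: [449.7, -286.5, 163.2]
orientation: [0.723, 0.665, 0.13, 0.134]
wrist_force: [-0.3, 1.0, -0.9]
gripper_width: 29.7
```

```bash
python3 - <<'E'
from h import *
b=np.load("b.npz"); print(arm.sense()["joint_positions"],arm.sense()["gripper_width"],pose()[0],b["tcp"])
show(plan(b["tcp"],R.from_quat(b["q"])),.2)
E
```

```text
[ 0.76  0.4  -0.24  2.32 -0.7   0.13  1.15] 29.69726406449354 [ 449.7  -286.51  163.15] [ 455.78 -293.3   109.  ]
[-3.4, -6.9, 26.4, 0.77, -0.57, 0.68, 0.2]
[-3.2, -6.5, 26.5, 0.77, -0.57, 0.68, 0.2]
```

```bash
python3 - <<'E'
from h import *
bc=np.array([435.9,-291.1,0]); l=np.array([.994,-.11,0]); l/=np.linalg.norm(l)
a=np.radians(8);c,s=np.cos(a),np.sin(a)
u=c*np.array([0,0,1])-s*l; ty=c*l+s*np.array([0,0,1])
RB=grasp_rot(-u,ty); tcp=bc+10*l; tcp[2]=106
np.savez("b.npz",tcp=tcp,q=RB.as_quat())
show(plan(tcp+[0,0,57],RB),.2)
show(plan(tcp,RB),.2)
E
```

```text
[-3.0, -1.6, -0.6, 6.77, -0.49, 0.73, 0.2]
[-3.0, -1.6, -0.4, 6.77, -0.49, 0.73, 0.2]
[-3.3, -12.1, 25.9, 6.77, -0.49, 0.73, 0.2]
[-3.2, -8.9, 27.2, 6.77, -0.49, 0.73, 0.2]
```

Emit:
{"method": "move_arm", "body": {
  "deltas": [
    [-3,-2,-0.5,7,-0.5,1,0.2],
    [-3,-3,10,6.5,-0.5,0.5,0.2],
    [0,-5,20,0,0,0,0.2],
    [0,0,0,0,0,0,0.2]
  ]
}}

```text
t: 10.45
ee_pos: [450.1, -287.3, 130.7]
orientation: [0.734, 0.669, 0.085, 0.082]
wrist_force: [-0.7, -0.2, -1.3]
gripper_width: 29.8
```

```bash
python3 - <<'E'
from h import *
b=np.load("b.npz"); print(arm.sense()["joint_positions"],arm.sense()["gripper_width"],pose()[0],b["tcp"])
show(plan(b["tcp"],R.from_quat(b["q"])),.2)
cam("side","pics/s7.png")
E
```

```text
[ 0.49  0.46  0.07  2.27 -0.61  0.25  1.03] 29.814728756708742 [ 450.14 -287.34  130.73] [ 445.84 -292.2   106.  ]
[-5.6, -9.5, 23.1, 5.52, -1.0, 0.87, 0.2]
```

View pics/s7.png

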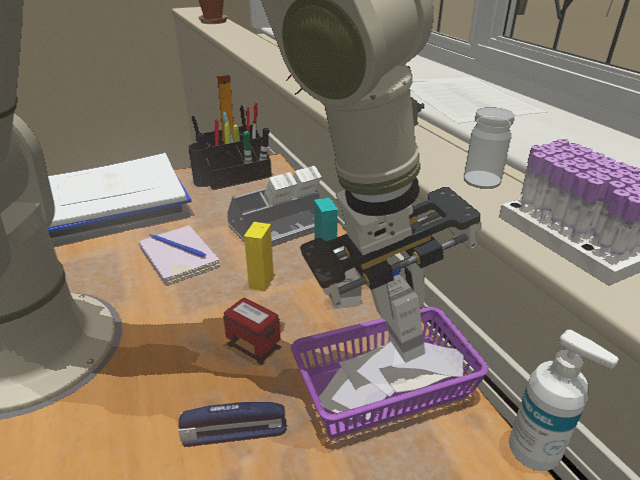

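Emit:
{"method": "move_arm", "body": {
  "deltas": [
    [-3,-4,10,5.5,-1,1,0.2],
    [-3,-3,8,0,0,0,0.2],
    [0,-1.5,4,0,0,0,0.2],
    [0,0,0,0,0,0,0.2]
  ]
}}

```text
t: 10.9
ee_pos: [443.4, -295.4, 108.5]
orientation: [0.746, 0.662, 0.048, 0.053]
wrist_force: [-0.8, 0.5, -0.7]
gripper_width: 30.0
```

```bash
python3 - <<'E'
from h import *
b=np.load("b.npz"); s=arm.sense();print(s["wrist_force"],s["joint_positions"],pose()[0],b["tcp"])
show(plan(b["tcp"],R.from_quat(b["q"])),.2)
cam("side","pics/s8.png"); cam("top","pics/t8.png")
E
```

```text
[-0.8   0.53 -0.68] [ 0.37  0.51  0.21  2.24 -0.56  0.31  0.95] [ 443.42 -295.44  108.46] [ 445.84 -292.2   106.  ]
[3.5, 1.6, 2.7, 0.25, 0.01, -0.58, 0.2]
```

View pics/s8.png

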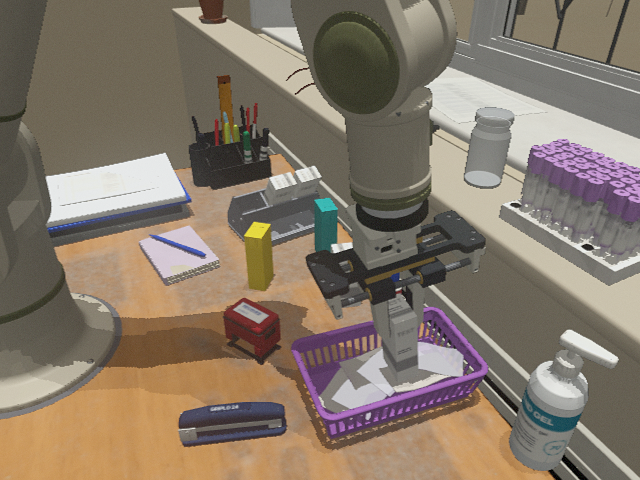

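Emit:
{"method": "move_arm", "body": {
  "deltas": [
    [2,1,3,0,0,0,0.2],
    [0,0,2,0,0,0,0.2],
    [0,0,0,0,0,0,0.2],
    [0,0,0,0,0,0,0.36],
    [0,0,0,0,0,0,0.45],
    [0,0,0,0,0,0,0.6],
    [0,0,0,0,0,0,0.6],
    [0,0,0,0,0,0,0.6],
    [0,0,0,0,0,0,0.6]
  ]
}}

```text
t: 11.9
ee_pos: [447.1, -293.5, 104.1]
orientation: [0.746, 0.662, 0.047, 0.054]
wrist_force: [-0.3, -0.1, -0.2]
gripper_width: 55.7
```

Emit:
{"method": "move_arm", "body": {
  "deltas": [
    [0,0,-20,0,0,0,0.65],
    [0,0,-30,0,0,0,0.65],
    [0,0,-40,0,0,0,0.65],
    [0,0,-40,0,0,0,0.65]
  ]
}}

```text
t: 12.3
ee_pos: [427.9, -291.0, 233.7]
orientation: [0.746, 0.662, 0.047, 0.053]
wrist_force: [0.6, 0.4, -0.1]
gripper_width: 60.7
```

```bash
python3 - <<'E'
from h import *
print(arm.sense()["joint_positions"],pose()[0])
S=cam("side","pics/s9.png"); T=cam("top"); f=T["frame"][130:350,160:520,::-1]
cv2.imwrite("pics/t9.png",cv2.resize(f,None,fx=2.2,fy=2.2,interpolation=cv2.INTER_CUBIC))
E
```

```text
[ 0.17  0.31  0.46  2.16 -0.36  0.61  0.77] [ 427.94 -291.    233.72]
```

View pics/s9.png

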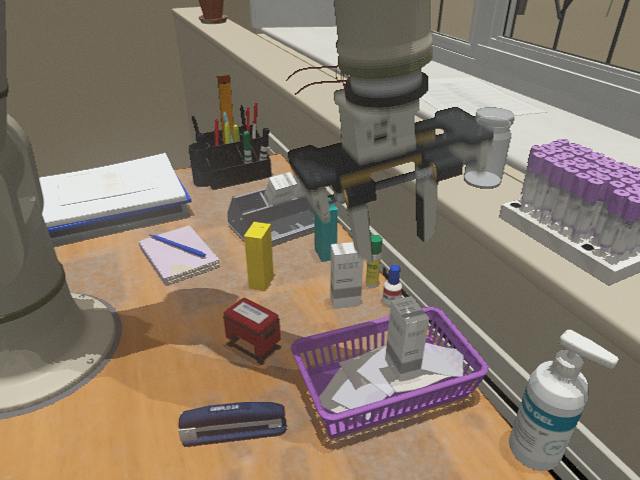

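View pics/t9.png

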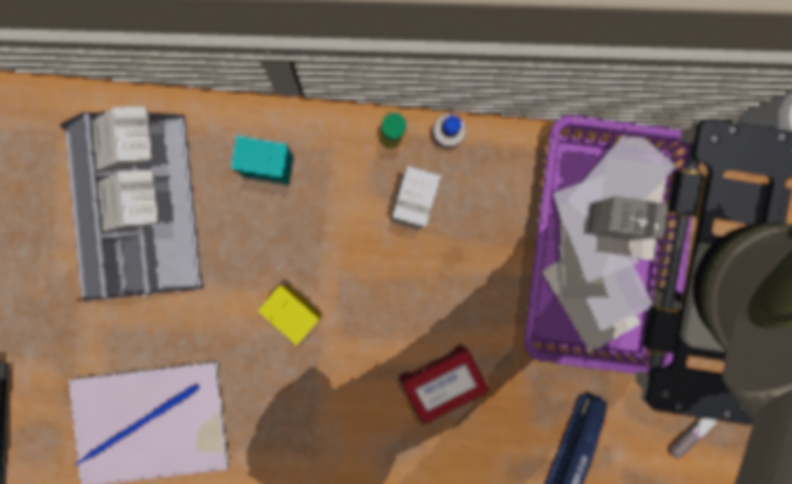

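```bash
python3 - <<'E'
from h import *
Rn=grasp_rot([0,0,-1],[.204,.978,0])
show(plan([475,-108,240],Rn),.65)
E
```

```text
[17.2, 2.1, -0.0, 0.62, 0.59, -7.72, 0.65]
[16.7, 4.4, 0.1, 0.62, 0.59, -7.72, 0.65]
[16.0, 6.6, 0.2, 0.62, 0.59, -7.72, 0.65]
[14.9, 8.7, 0.3, 0.62, 0.59, -7.72, 0.65]
[13.6, 10.6, 0.4, 0.62, 0.59, -7.72, 0.65]
[12.1, 12.4, 0.4, 0.62, 0.59, -7.72, 0.65]
[10.3, 13.9, 0.3, 0.62, 0.59, -7.72, 0.65]
[8.3, 15.1, 0.3, 0.62, 0.59, -7.72, 0.65]
[6.2, 16.1, 0.2, 0.62, 0.59, -7.72, 0.65]
[4.0, 16.8, 0.1, 0.62, 0.59, -7.72, 0.65]
[1.7, 17.2, -0.1, 0.62, 0.59, -7.72, 0.65]
```

Emit:
{"method": "move_arm", "body": {
  "deltas": [
    [17,2,-1,0.6,0.6,-7.7,0.65],
    [16.7,4.4,-1,0.6,0.6,-7.7,0.65],
    [16,6.6,0,0.6,0.6,-7.7,0.65],
    [15,8.7,0,0.6,0.6,-7.7,0.65],
    [13.6,10.6,0.4,0.6,0.6,-7.7,0.65],
    [12,12.4,0.4,0.6,0.6,-7.7,0.65],
    [10.3,14,0.3,0.6,0.6,-7.7,0.65],
    [8.3,15,0.3,0.6,0.6,-7.7,0.65],
    [6.2,16,0.2,0.6,0.6,-7.7,0.65],
    [4,16.8,0,0.6,0.6,-7.7,0.65]
  ]
}}

```text
t: 13.4
ee_pos: [469.4, -122.8, 237.9]
orientation: [0.167, 0.986, 0.007, 0.002]
wrist_force: [0.1, -0.6, -0.5]
gripper_width: 60.4
```

Emit:
{"method": "move_arm", "body": {
  "deltas": [
    [1.7,17.2,0,0.6,0.6,-7.7,0.65],
    [0,0,0,0,0,0,0.65]
  ]
}}

```text
t: 13.6
ee_pos: [474.3, -104.6, 238.2]
orientation: [0.101, 0.995, 0.003, -0.003]
wrist_force: [0.2, 0.1, -0.5]
gripper_width: 60.2
```

```bash
python3 - <<'E'
from h import *
print(arm.sense()["joint_positions"],pose()[0])
Rn=grasp_rot([0,0,-1],[.204,.978,0]); terr(np.array([475,-108,240]),Rn)
W=cam("wrist"); cv2.imwrite("pics/w10.png",W["frame"][:,:,::-1])
f=W["frame"][100:320,220:440,::-1]; cv2.imwrite("pics/w10c.png",cv2.resize(f,None,fx=2.7,fy=2.7,interpolation=cv2.INTER_CUBIC))
cam("side","pics/s10.png")
E
```

```text
[ 0.04  0.29  0.08  2.11 -0.04  0.75  1.52] [ 474.33 -104.59  238.18]
err in tool axes mm [-1.33 -3.2  -1.85] rotvec deg [ 0.32 -0.35  0.24]
```

View pics/w10.png

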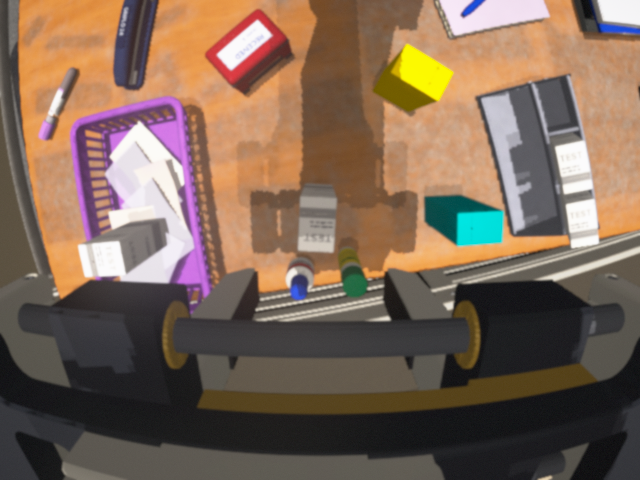

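View pics/w10c.png

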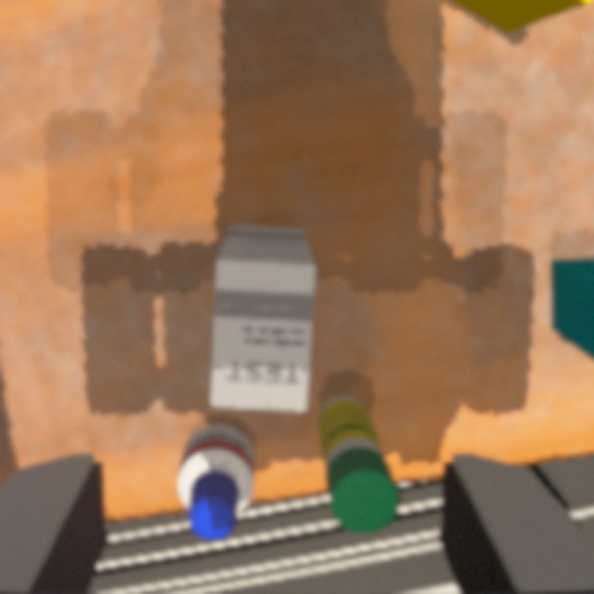

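```bash
python3 - <<'E'
from h import *
W=cam("wrist");S=cam("side")
uv=np.array([(217,260),(316,264),(307,411),(210,405)])/2.7+[219.5,99.5]
# tool frame: image up = +tool x (robot side), right = +tool y
p,r=pose()
def C(v):
    a=np.radians(v[2]); w=np.array([-np.cos(a),-np.sin(a),0]); t=np.array([-np.sin(a),np.cos(a),0])
    c=np.array([v[0],v[1],108.])
    return np.array([c+23*w-15*t,c+23*w+15*t,c-23*w+15*t,c-23*w-15*t])
f=least_squares(lambda v:(proj(W,C(v))-uv).ravel(),[475,-108,-11]); print(f.x,(f.fun.reshape(-1,2)))
print("side proj",proj(S,C(f.x)))
a=np.radians(f.x[2]); Rn=grasp_rot([0,0,-1],[-np.sin(a),np.cos(a),0])
np.savez("n.npz",xy=f.x[:2],q=Rn.as_quat())
terr(np.array([f.x[0],f.x[1],73]),Rn)
E
```

```text
[ 470.17 -109.39  -15.26] [[-0.32 -0.74]
 [ 0.32 -0.23]
 [ 0.09  0.35]
 [-0.1   0.69]]
side proj [[334.66 255.43]
 [330.82 244.67]
 [359.49 241.94]
 [364.21 252.5 ]]
err in tool axes mm [  1.59  -2.87 165.46] rotvec deg [ 0.24 -0.34  3.14]
```

```bash
python3 -c "
import cv2
a=cv2.imread('pics/s10.png')[200:340,300:440]; cv2.imwrite('pics/s10c.png',cv2.resize(a,None,fx=4,fy=4,interpolation=cv2.INTER_CUBIC))"
```

```text
(no output)
```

View pics/s10c.png

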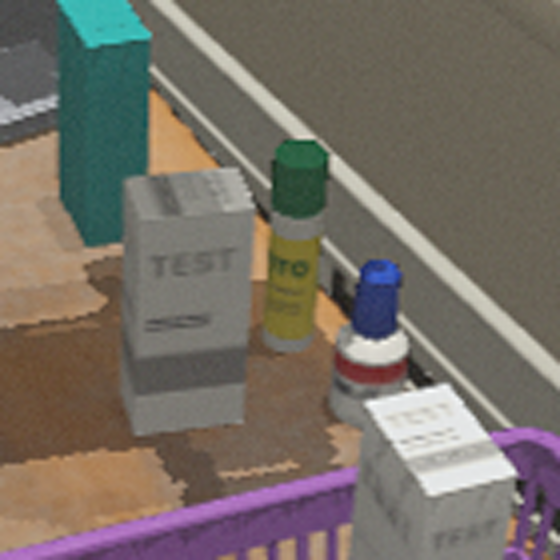

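Emit:
{"method": "move_arm", "body": {
  "deltas": [
    [1.6,-2.9,25,0.2,-0.3,3.1,0.65],
    [0,0,40,0,0,0,0.65],
    [0,0,40,0,0,0,0.65],
    [0,0,30,0,0,0,0.65],
    [0,0,20,0,0,0,0.65],
    [0,0,10,0,0,0,0.65],
    [0,0,0,0,0,0,0.65]
  ],
  "grip_force": 30
}}

```text
t: 14.5
ee_pos: [470.6, -109.8, 72.8]
orientation: [0.131, 0.991, 0.0, -0.001]
wrist_force: [-0.1, 0.3, 0.4]
gripper_width: 60.4
```

```bash
python3 - <<'E'
from h import *
n=np.load("n.npz"); terr(np.array([*n["xy"],73]),R.from_quat(n["q"]))
print(arm.sense()["joint_positions"],arm.sense()["wrist_force"])
cam("side","pics/s11.png")
E
```

```text
err in tool axes mm [ 0.52  0.23 -0.2 ] rotvec deg [ 0.01 -0.14  0.15]
[ 0.08  0.56  0.05  2.27 -0.09  0.32  1.51] [-0.13  0.27  0.35]
```

View pics/s11.png

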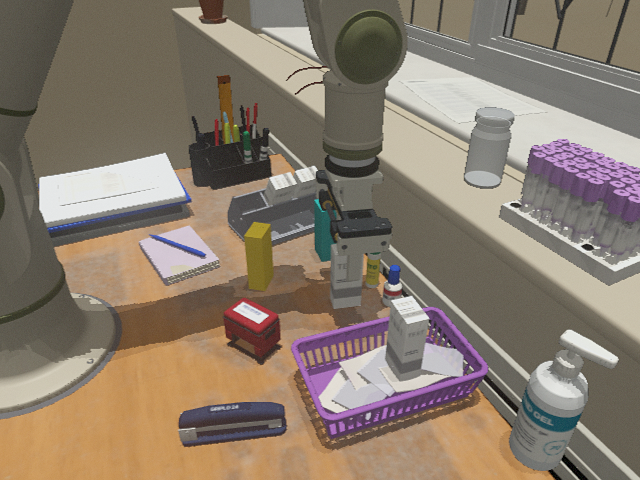

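Gripper straddles the new carton (~345,275). Close and lift, then read the weight.

Emit:
{"method": "move_arm", "body": {
  "deltas": [
    [0,0,0,0,0,0,0.2],
    [0,0,0,0,0,0,0.2],
    [0,0,0,0,0,0,0.2],
    [0,0,0,0,0,0,0.2],
    [0,0,0,0,0,0,0.2],
    [0,0,0,0,0,0,0.2],
    [0,0,0,0,0,0,0.2]
  ]
}}

```text
t: 15.25
ee_pos: [471.7, -109.0, 74.1]
orientation: [0.13, 0.991, 0.001, 0.0]
wrist_force: [-0.3, 1.9, 7.1]
gripper_width: 30.3
```

Emit:
{"method": "move_arm", "body": {
  "deltas": [
    [0,0,-10,0,0,0,0.2],
    [0,0,-30,0,0,0,0.2],
    [0,0,-40,0,0,0,0.2],
    [0,0,-40,0,0,0,0.2],
    [0,0,-40,0,0,0,0.2],
    [0,0,0,0,0,0,0.2]
  ]
}}

```text
t: 15.85
ee_pos: [473.3, -109.9, 238.6]
orientation: [0.131, 0.991, 0.001, 0.004]
wrist_force: [0.7, 0.5, -2.6]
gripper_width: 29.8
```

```bash
python3 - <<'E'
from h import *
for i in range(3):
    s=arm.sense(); print(s["wrist_force"],s["gripper_width"]); cam("wrist","pics/w12.png")
print(s["joint_positions"],s["ee_pos"])
g=pk(1,19+100,1.5); print(g)
show(plan(g,RG),.2)
E
```

```text
[ 0.69  0.48 -2.59] 29.81400406942193
[ 0.03 -1.18 -1.78] 29.75732986184454
[ 0.17  0.7  -1.99] 29.479375665665355
[ 0.02  0.29  0.11  2.13 -0.05  0.73  1.48] [ 471.26 -109.27  234.51]
[411.17  97.99 173.52]
[22.2, 36.9, 12.0, -5.91, 1.16, -4.37, 0.2]
[19.1, 37.0, 16.3, -5.91, 1.16, -4.37, 0.2]
[15.9, 36.5, 20.4, -5.91, 1.16, -4.37, 0.2]
[12.7, 35.3, 24.4, -5.91, 1.16, -4.37, 0.2]
[9.6, 33.4, 28.2, -5.91, 1.16, -4.37, 0.2]
```

View pics/w12.png

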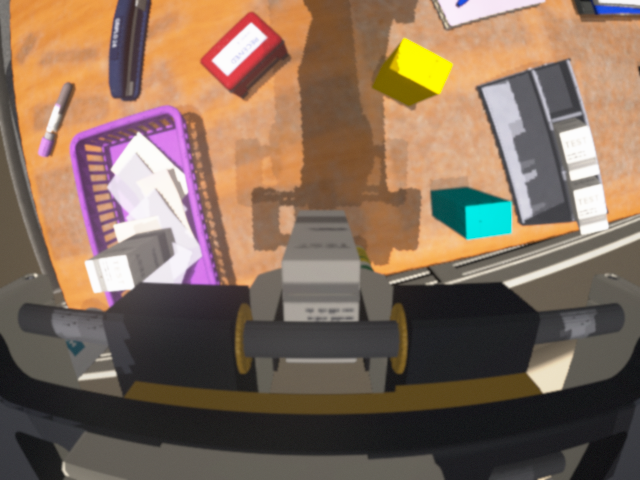

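```bash
python3 - <<'E'
from h import *
show(plan(pk(1,19+120,3),RG),.2)
E
```

```text
[21.5, 35.3, 8.4, -5.91, 1.16, -4.37, 0.2]
[18.6, 35.8, 12.5, -5.91, 1.16, -4.37, 0.2]
[15.6, 35.6, 16.5, -5.91, 1.16, -4.37, 0.2]
[12.5, 34.7, 20.4, -5.91, 1.16, -4.37, 0.2]
[9.5, 33.3, 24.2, -5.91, 1.16, -4.37, 0.2]
```

Emit:
{"method": "move_arm", "body": {
  "deltas": [
    [21.5,35.5,8.5,-6,1.2,-4.4,0.2],
    [18.5,36,12.5,-6,1.2,-4.4,0.2],
    [15.5,35.5,16.5,-6,1.2,-4.4,0.2],
    [12.5,34.5,20.5,-6,1.2,-4.4,0.2],
    [9.5,33.5,24,-5.6,1,-4.2,0.2],
    [0,0,0,0,0,0,0.2],
    [0,0,0,0,0,0,0.2]
  ]
}}

```text
t: 16.7
ee_pos: [412.2, 88.9, 191.1]
orientation: [-0.06, 0.964, 0.259, -0.018]
wrist_force: [-0.5, -0.6, -1.9]
gripper_width: 29.5
```

```bash
python3 - <<'E'
from h import *
terr(pk(1,19+60,3),RG); print(arm.sense()["joint_positions"])
cam("wrist","pics/w13.png")
E
```

```text
err in tool axes mm [-0.22  0.55 59.79] rotvec deg [ 0.07 -0.08 -0.21]
[ 0.32  0.4  -0.35  2.28 -0.67  0.65  2.26]
```

View pics/w13.png

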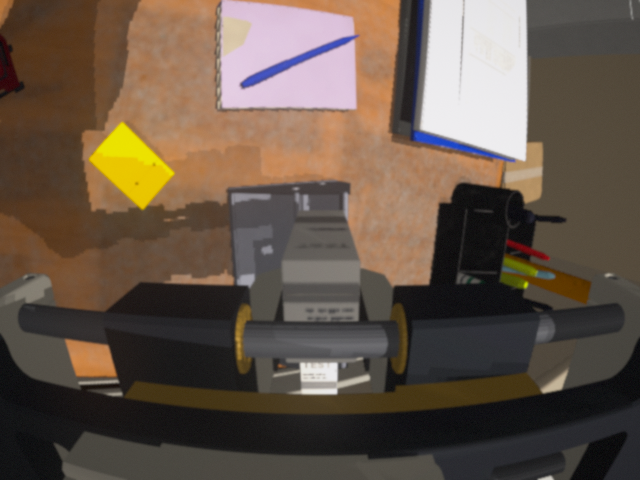

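```bash
python3 - <<'E'
from h import *
W=cam("wrist"); p,r=pose(); M=r.as_matrix()
C=cartcorners(p+19*M[:,2],M[:,1],M[:,0],-M[:,2])
x0,y0,x1,y1=240,170,400,320;k=4
im=cv2.resize(np.ascontiguousarray(W["frame"][y0:y1,x0:x1,::-1]),None,fx=k,fy=k,interpolation=cv2.INTER_CUBIC)
drawbox(im,W,C,k,np.array([x0,y0])-.5); cv2.imwrite("pics/w13o.png",im)
E
```

```text
(no output)
```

View pics/w13o.png

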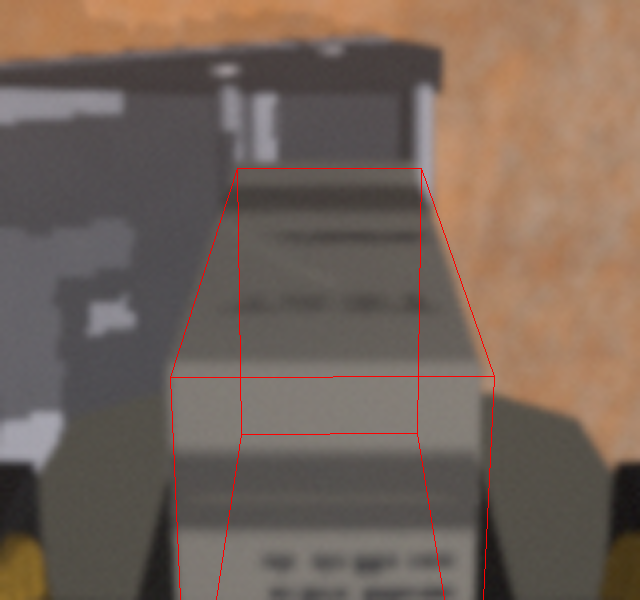

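```bash
cat > inhand.py <<'E'
from h import *
def fit(uv,W,p,r):
    M=r.as_matrix()
    def C(v):
        d=R.from_rotvec([v[3],v[4],0],degrees=True).as_matrix(); A=M@d
        return cartcorners(p+M@np.array([v[0],v[1],19+v[2]]),A[:,1],A[:,0],-A[:,2])[[1,0,5,4]]
    g=least_squares(lambda v:np.r_[(proj(W,C(v))-uv).ravel(),np.array(v[3:])*.3,],[0,0,0,0,0]); return g
E
python3 - <<'E'
from inhand import *
W=cam("wrist");p,r=pose()
uv=np.array([(170,364),(482,364),(236,166),(424,166)])/4+[239.5,169.5]
g=fit(uv,W,p,r);print(g.x,g.fun)
E
```

```text
[-0.47 -0.35  4.19 -0.35 -0.14] [-0.28 -0.03  0.29  0.05  0.89 -0.02 -0.91 -0.01 -0.1  -0.04]
```

Emit:
{"method": "move_arm", "body": {
  "deltas": [
    [0,0.3,25,0,0,0,0.2],
    [0,0.2,20,0,0,-0.2,0.2],
    [0,0,8,0,0,0,0.2],
    [0,0,0,0,0,0,0.2]
  ]
}}

```text
t: 17.25
ee_pos: [409.5, 116.4, 146.6]
orientation: [-0.063, 0.964, 0.259, -0.016]
wrist_force: [-0.7, 0.6, -3.4]
gripper_width: 29.8
```

```bash
python3 - <<'E'
from h import *
terr(pk(1,19+4,3),RG); print(arm.sense()["joint_positions"],arm.sense()["wrist_force"])
W=cam("wrist"); f=W["frame"][170:320,220:420,::-1]; cv2.imwrite("pics/w14.png",cv2.resize(f,None,fx=4,fy=4,interpolation=cv2.INTER_CUBIC))
S=cam("side"); f=S["frame"][130:270,200:360,::-1]; cv2.imwrite("pics/s14.png",cv2.resize(f,None,fx=4,fy=4,interpolation=cv2.INTER_CUBIC))
E
```

```text
err in tool axes mm [ 0.71 -1.11 63.44] rotvec deg [0.06 0.01 0.15]
[ 0.29  0.49 -0.41  2.34 -0.75  0.5   2.32] [-0.66  0.63 -3.4 ]
```

View pics/w14.png

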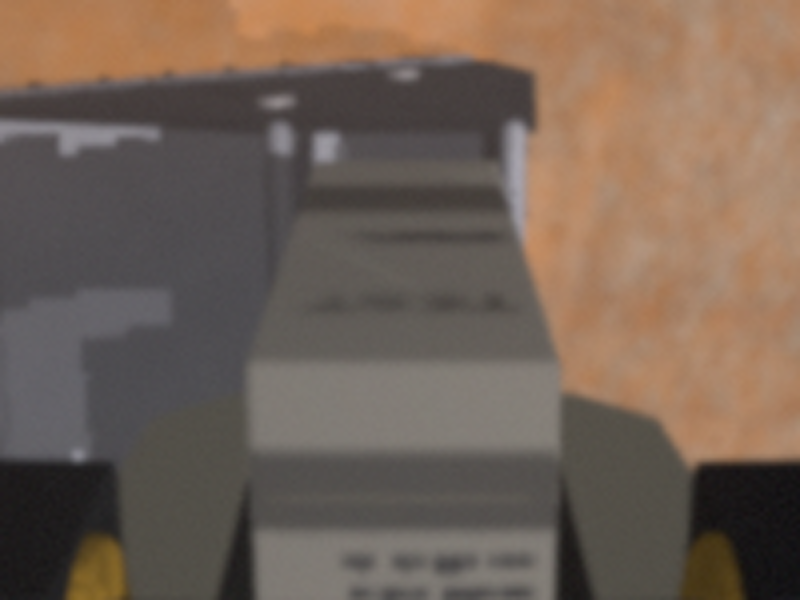

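View pics/s14.png

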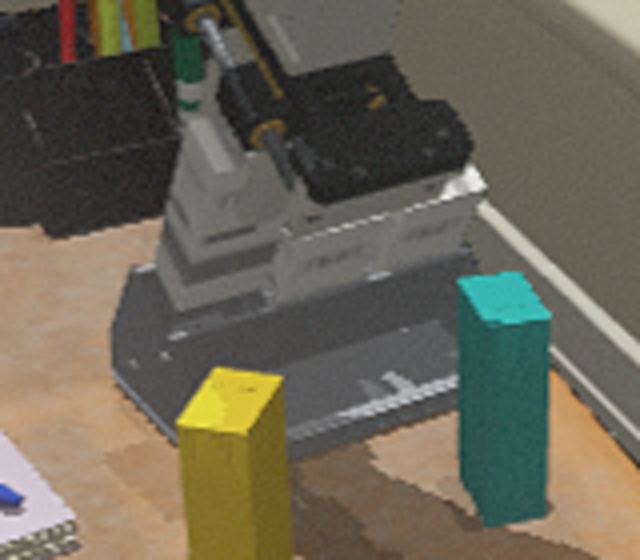

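Emit:
{"method": "move_arm", "body": {
  "deltas": [
    [1,-1,8,0,0,0,0.2],
    [0,0,8,0,0,0,0.2],
    [0,0,8,0,0,0,0.2],
    [0,0,0,0,0,0,0.2]
  ]
}}

```text
t: 17.75
ee_pos: [406.8, 127.7, 124.9]
orientation: [-0.063, 0.964, 0.259, -0.016]
wrist_force: [0.5, 1.0, -2.5]
gripper_width: 29.9
```

```bash
python3 - <<'E'
from h import *
terr(pk(1,19+4,3),RG); print(arm.sense()["wrist_force"],arm.sense()["ft_torque"])
W=cam("wrist"); f=W["frame"][170:320,220:420,::-1]; cv2.imwrite("pics/w15.png",cv2.resize(f,None,fx=4,fy=4,interpolation=cv2.INTER_CUBIC))
E
```

```text
err in tool axes mm [-0.58 -0.24 38.92] rotvec deg [ 0.1  -0.01  0.14]
[ 0.47  0.95 -2.46] [-0.68 -0.25 -0.02]
```

View pics/w15.png

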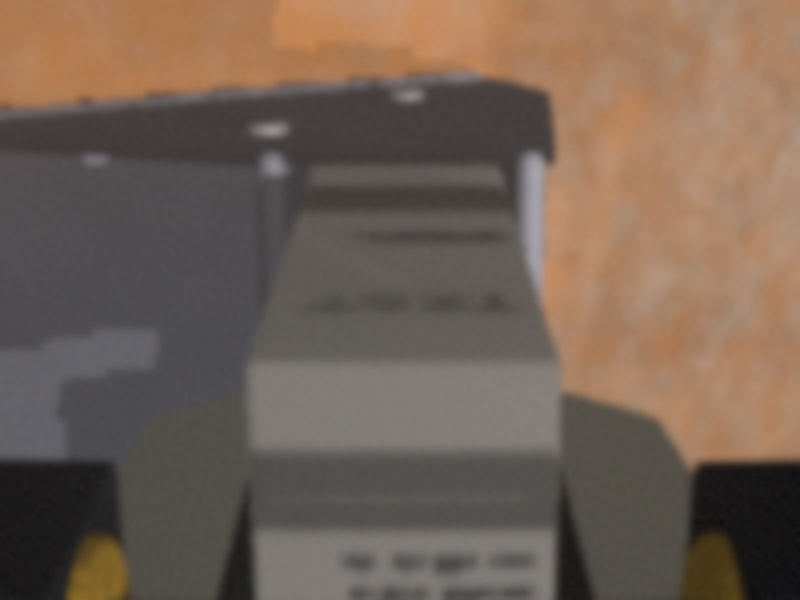

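Emit:
{"method": "move_arm", "body": {
  "deltas": [
    [0,0,10,0,0,0,0.2],
    [0,0,10,0,0,0,0.2],
    [0,0,0,0,0,0,0.2]
  ]
}}

```text
t: 18.1
ee_pos: [405.7, 137.4, 107.9]
orientation: [-0.063, 0.964, 0.259, -0.016]
wrist_force: [-0.5, 0.9, -2.1]
gripper_width: 29.7
```

```bash
python3 - <<'E'
from h import *
terr(pk(1,19+4,3),RG); print(arm.sense()["wrist_force"],arm.sense()["ft_torque"])
W=cam("wrist"); f=W["frame"][170:320,220:420,::-1]; cv2.imwrite("pics/w16.png",cv2.resize(f,None,fx=4,fy=4,interpolation=cv2.INTER_CUBIC))
E
```

```text
err in tool axes mm [-0.35 -0.2  19.27] rotvec deg [0.1  0.01 0.14]
[-0.5   0.94 -2.08] [-0.71 -0.29 -0.02]
```

View pics/w16.png

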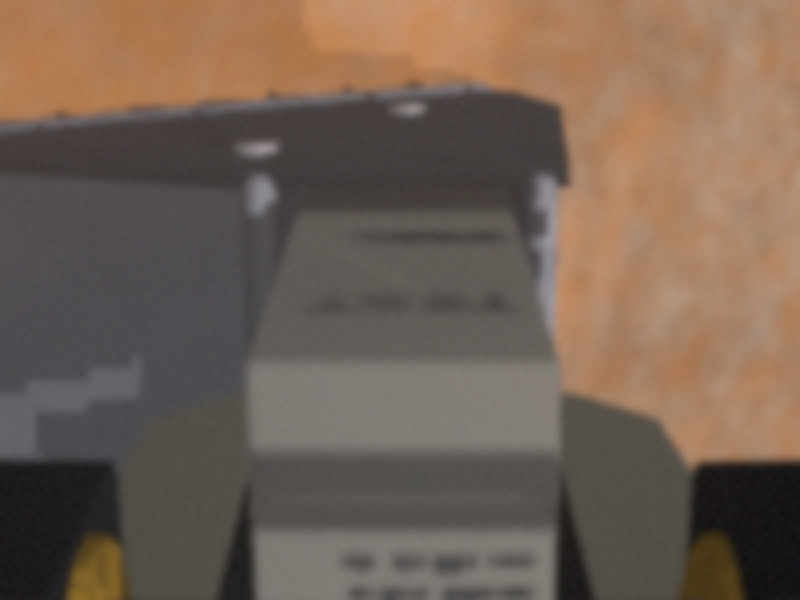

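Carton is in the pocket (foot now hidden below row ~190), no contact force. Continue.

Emit:
{"method": "move_arm", "body": {
  "deltas": [
    [0,0,8,0,0,0,0.2],
    [0,0,6,0,0,0,0.2],
    [0,0,2,0,0,0,0.2],
    [0,0,0,0,0,0,0.2]
  ]
}}

```text
t: 18.55
ee_pos: [404.9, 145.2, 94.3]
orientation: [-0.063, 0.964, 0.259, -0.016]
wrist_force: [-0.0, 0.5, -2.4]
gripper_width: 30.0
```

Emit:
{"method": "move_arm", "body": {
  "deltas": [
    [0,0,2,0,0,0,0.2],
    [0,0,1,0,0,0,0.2],
    [0,0,0,0,0,0,0.2]
  ]
}}

```text
t: 18.85
ee_pos: [404.9, 146.6, 91.9]
orientation: [-0.063, 0.964, 0.259, -0.016]
wrist_force: [-0.6, 0.7, -2.4]
gripper_width: 29.8
```

```bash
python3 - <<'E'
from h import *
terr(pk(1,19+4,3),RG); print(arm.sense()["wrist_force"],arm.sense()["ft_torque"])
E
```

```text
err in tool axes mm [-0.02 -0.11  0.85] rotvec deg [0.05 0.08 0.15]
[-0.58  0.66 -2.4 ] [-0.68 -0.22 -0.02]
```

Emit:
{"method": "move_arm", "body": {
  "deltas": [
    [0,0,2,0,0,0,0.2],
    [0,0,0,0,0,0,0.2]
  ]
}}

```text
t: 19.05
ee_pos: [404.7, 147.6, 90.1]
orientation: [-0.063, 0.964, 0.259, -0.016]
wrist_force: [0.4, -0.6, -2.8]
gripper_width: 30.0
```

Emit:
{"method": "move_arm", "body": {
  "deltas": [
    [0,0,2,0,0,0,0.2],
    [0,0,0,0,0,0,0.2]
  ]
}}

```text
t: 19.25
ee_pos: [405.1, 148.5, 89.1]
orientation: [-0.063, 0.964, 0.259, -0.015]
wrist_force: [0.5, -5.8, 12.9]
gripper_width: 29.9
```

Emit:
{"method": "move_arm", "body": {
  "deltas": [
    [0,0,0,0,0,0,0.4],
    [0,0,0,0,0,0,0.5],
    [0,0,0,0,0,0,0.65],
    [0,0,0,0,0,0,0.65],
    [0,0,0,0,0,0,0.65],
    [0,0,0,0,0,0,0.65]
  ]
}}

```text
t: 19.85
ee_pos: [404.6, 148.6, 88.4]
orientation: [-0.063, 0.964, 0.259, -0.016]
wrist_force: [0.3, -0.8, -0.4]
gripper_width: 60.4
```

```bash
python3 - <<'E'
from h import *
terr(pk(1,19,3),RG); print(arm.sense()["wrist_force"],arm.sense()["joint_positions"],arm.sense()["gripper_width"])
E
```

```text
err in tool axes mm [-0.07 -0.14  0.8 ] rotvec deg [0.06 0.07 0.16]
[ 0.27 -0.77 -0.39] [ 0.3   0.64 -0.55  2.38 -0.88  0.27  2.41] 60.38871841059093
```

Withdraw along the tool axis and look.

Emit:
{"method": "move_arm", "body": {
  "deltas": [
    [0,0,-20,0,0,0,0.65],
    [0,0,-35,0,0,0,0.65],
    [0,0,-40,0,0,0,0.65],
    [-10,0,-40,0,0,0,0.65],
    [-20,0,-20,0,0,0,0.65],
    [-15,0,-20,0,0,0,0.65],
    [0,0,0,0,0,0,0.65]
  ]
}}

```text
t: 20.55
ee_pos: [463.0, 66.6, 241.8]
orientation: [-0.063, 0.964, 0.258, -0.013]
wrist_force: [0.2, -0.1, -0.9]
gripper_width: 60.2
```

```bash
python3 - <<'E'
from ov import *
print(arm.sense()["joint_positions"],pose()[0])
cam("wrist","pics/w18.png")
overlay(P2,YAW,"o18")
E
```

```text
[ 0.3   0.37 -0.27  2.13 -0.58  0.83  2.18] [462.99  66.59 241.75]
```

View pics/o18_wrist.png

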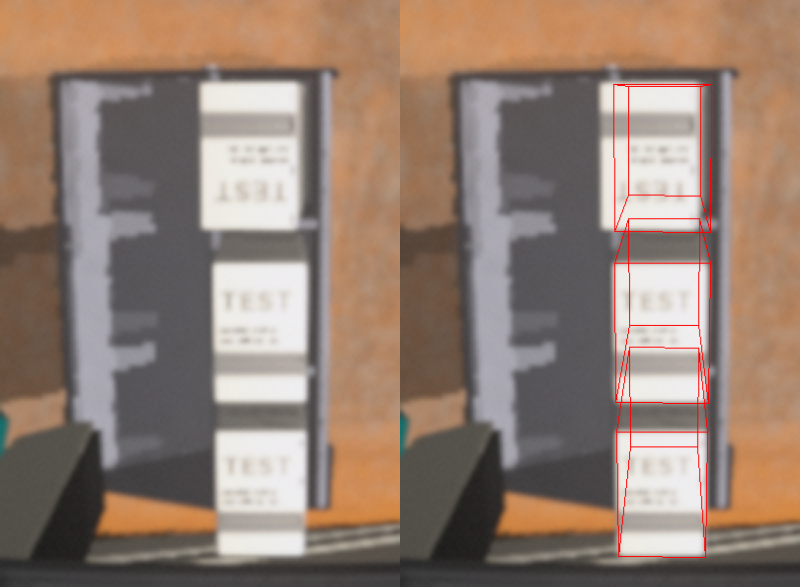

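View pics/o18_side.png

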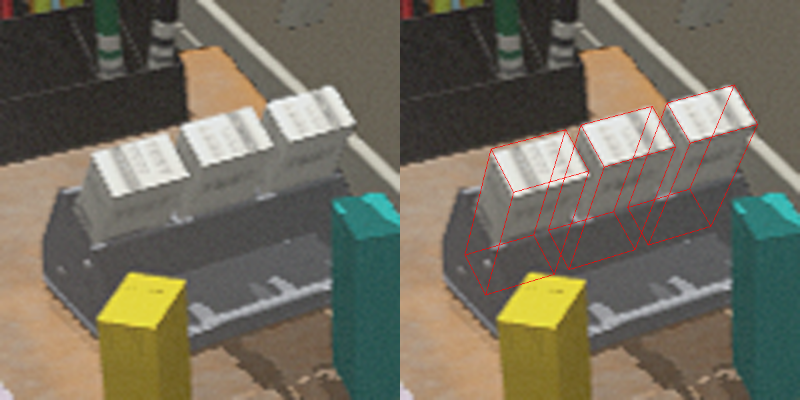

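```bash
python3 - <<'E'
from h import *
cam("side","pics/s18.png"); cam("top","pics/t18.png")
E
```

```text
(no output)
```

View pics/s18.png

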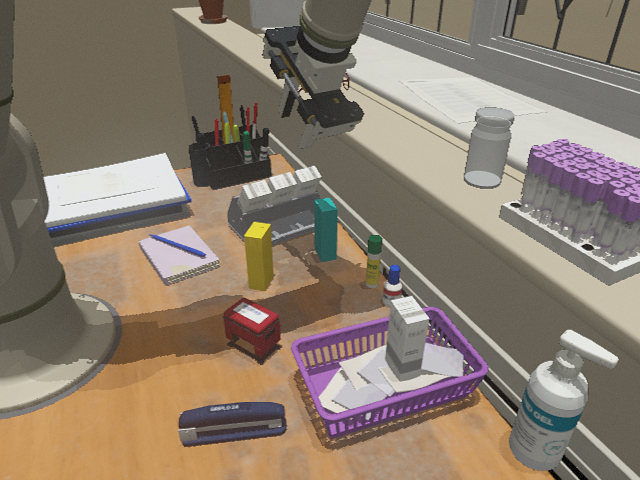

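```bash
python3 - <<'E'
from h import *
W=cam("wrist"); S=cam("side")
k=800/300; o=np.array([219.5,109.5])
x0,y0,x1,y1=275,120,350,220
for s,n,(x0,y0,x1,y1) in((W,"w19",(270,125,345,210)),(S,"s19",(230,165,290,220))):
    cv2.imwrite(f"pics/{n}.png",cv2.resize(np.ascontiguousarray(s["frame"][y0:y1,x0:x1,::-1]),None,fx=8,fy=8,interpolation=cv2.INTER_CUBIC))
def model(v):
    th=np.radians(v[2]); px=PX*np.cos(th)-PZ*np.sin(th); pz=PZ*np.cos(th)+PX*np.sin(th)  # th<0: top forward
    c=pk(1)+PX*v[0]+PZ*v[1]+PY*v[3]
    return cartcorners(c,px,PY,pz)[:4]
def fit(uv,cams,th=None):
    def res(v):
        return np.concatenate([(proj(s,model(v))-u).ravel() for s,u in zip(cams,uv)]+[np.array([v[3]*.1])])
    g=least_squares(res,[0,0,0,0]); return g
uw=np.array([(303,84),(200,82),(201,230),(300,230)])/k+o
us=np.array([(92,151),(112,201),(189,180),(166,132)])/(10/3)+[214.5,139.5]
for a,b in(([uw],[W]),([us],[S]),([uw,us],[W,S])):
    g=fit(a,b); print(g.x,np.sqrt(np.mean(g.fun**2)))
E
```

```text
[-4.16  1.65  1.01  3.22] 0.5454135722246863
[  7.68   1.75 -12.22   1.8 ] 0.20773261090393366
[ 2.33  1.44 -6.13  3.01] 0.6246376036540832
```

View pics/w19.png

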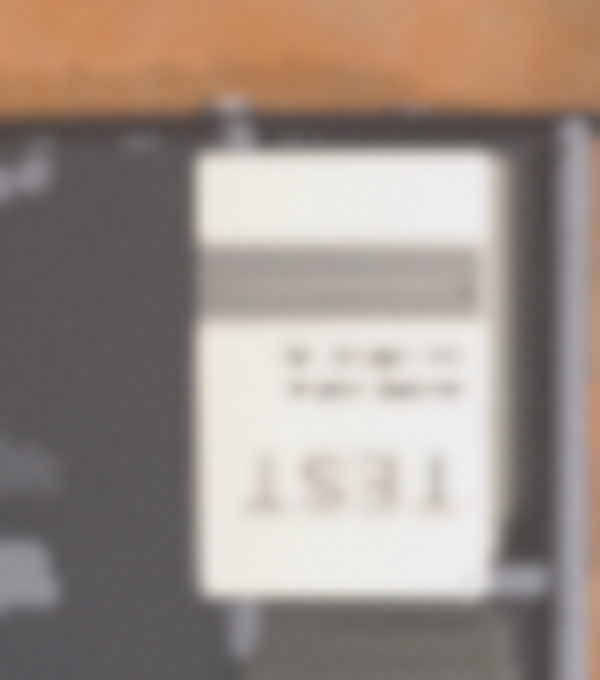

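View pics/s19.png

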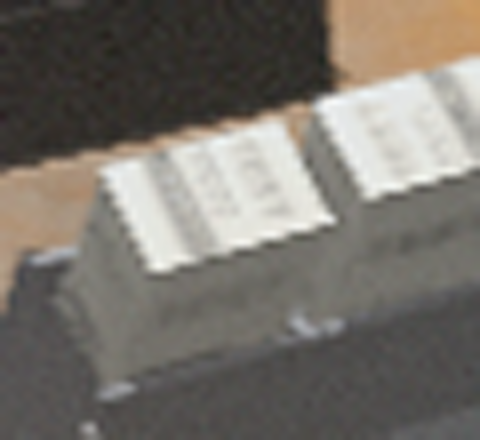

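```bash
python3 - <<'E'
from h import *
show(plan(pk(1,94,0),RG),.65)
terr(pk(1,94,0),RG)
E
```

```text
[14.7, -1.1, 33.4, 0.03, -0.0, 0.04, 0.65]
[14.7, -1.0, 33.4, 0.03, -0.0, 0.04, 0.65]
[14.7, -1.0, 33.4, 0.03, -0.0, 0.04, 0.65]
err in tool axes mm [ 43.95  -3.15 100.2 ] rotvec deg [ 0.09 -0.01  0.13]
```

Emit:
{"method": "move_arm", "body": {
  "deltas": [
    [22,-1,33,0,0,0,0.65],
    [22,-1,33,0,0,0.1,0.65],
    [0,-1,34,0,0,0,0.65],
    [0,0,25,0,0,0,0.65],
    [0,0,25,0,0,0,0.65],
    [0,0,23,0,0,0,0.65],
    [0,0,0,0,0,0,0.65]
  ],
  "grip_force": 15
}}

```text
t: 21.65
ee_pos: [404.6, 146.2, 87.1]
orientation: [-0.062, 0.964, 0.26, -0.018]
wrist_force: [-0.7, 0.4, -0.8]
gripper_width: 60.5
```

```bash
python3 - <<'E'
from h import *
terr(pk(1,20,0),RG);print(arm.sense()["wrist_force"])
E
```

```text
err in tool axes mm [-0.39 -0.39 -0.16] rotvec deg [ 0.18 -0.16  0.01]
[-0.73  0.41 -0.79]
```

Close gently, which should square the carton to the pocket.

Emit:
{"method": "move_arm", "body": {
  "deltas": [
    [0,0,0,0,0,0,0.3],
    [0,0,0,0,0,0,0.25],
    [0,0,0,0,0,0,0.2],
    [0,0,0,0,0,0,0.2],
    [0,0,0,0,0,0,0.2],
    [0,0,0,0,0,0,0.2],
    [0,0,0,0,0,0,0.2],
    [0,0,0,0,0,0,0.2]
  ]
}}

```text
t: 22.45
ee_pos: [406.5, 144.7, 89.2]
orientation: [-0.062, 0.964, 0.259, -0.015]
wrist_force: [0.1, -3.5, 8.9]
gripper_width: 29.6
```

```bash
python3 - <<'E'
from h import *
s=arm.sense();terr(pk(1,20,0),RG);print(s["wrist_force"],s["ft_torque"],s["gripper_width"])
W=cam("wrist"); f=W["frame"][170:320,220:420,::-1]; cv2.imwrite("pics/w20.png",cv2.resize(f,None,fx=4,fy=4,interpolation=cv2.INTER_CUBIC))
E
```

```text
err in tool axes mm [1.4  0.01 2.51] rotvec deg [0.03 0.15 0.06]
[ 0.08 -3.46  8.95] [-0.29 -0.13  0.11] 29.604008680913875
```

View pics/w20.png

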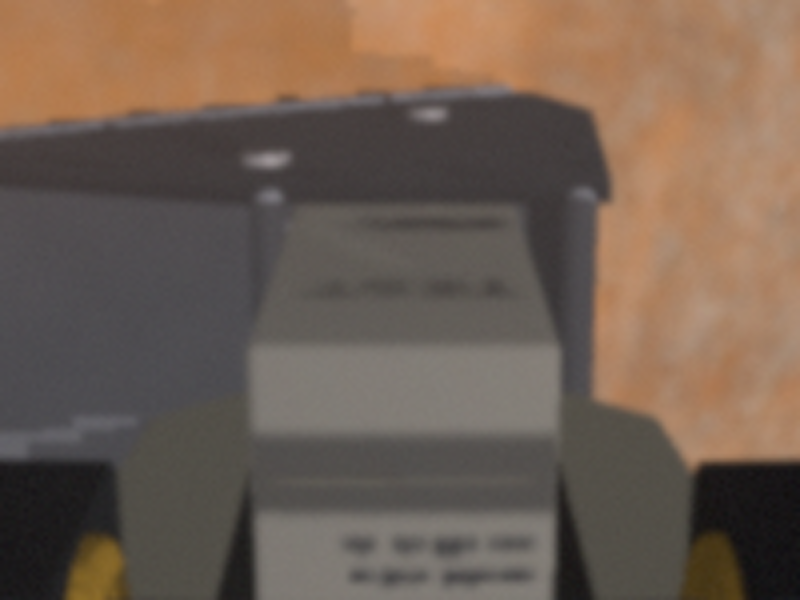

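Emit:
{"method": "move_arm", "body": {
  "deltas": [
    [-1,-0.5,0,0,0,0,0.2],
    [-1,-0.5,0,0,0,0,0.2],
    [0,0,0,0,0,0,0.2]
  ]
}}

```text
t: 22.8
ee_pos: [407.2, 144.7, 89.1]
orientation: [-0.063, 0.964, 0.259, -0.016]
wrist_force: [-2.6, -5.2, 14.9]
gripper_width: 30.4
```

```bash
python3 - <<'E'
from h import *
s=arm.sense();terr(pk(1,20,0),RG);print(s["wrist_force"],s["ft_torque"],s["gripper_width"])
E
```

```text
err in tool axes mm [2.01 0.17 2.52] rotvec deg [0.13 0.01 0.09]
[-2.63 -5.25 14.89] [0.44 0.69 0.48] 30.373321911580472
```

Emit:
{"method": "move_arm", "body": {
  "deltas": [
    [0,0,0,0,0,0,0.35],
    [0,0,0,0,0,0,0.4],
    [0,0,0,0,0,0,0.5],
    [0,0,0,0,0,0,0.65],
    [0,0,0,0,0,0,0.65],
    [0,0,0,0,0,0,0.65]
  ]
}}

```text
t: 23.4
ee_pos: [408.2, 144.5, 88.2]
orientation: [-0.062, 0.964, 0.259, -0.016]
wrist_force: [0.3, -0.8, 0.4]
gripper_width: 59.6
```

Emit:
{"method": "move_arm", "body": {
  "deltas": [
    [0,0,-20,0,0,0,0.65],
    [0,0,-35,0,0,0,0.65],
    [0,0,-40,0,0,0,0.65],
    [-12,0,-40,0,0,0,0.65],
    [-20,0,-20,0,0,0,0.65],
    [-15,0,-20,0,0,0,0.65],
    [0,0,0,0,0,0,0.65],
    [0,0,0,0,0,0,0.65]
  ]
}}

```text
t: 24.2
ee_pos: [465.0, 63.8, 239.3]
orientation: [-0.062, 0.964, 0.259, -0.016]
wrist_force: [-0.6, 0.1, -0.1]
gripper_width: 60.5
```

```bash
python3 - <<'E'
from ov import *
print(arm.sense()["joint_positions"],pose()[0])
overlay(P2,YAW,"o21")
E
```

```text
[ 0.28  0.37 -0.24  2.13 -0.59  0.84  2.19] [465.03  63.85 239.31]
```

View pics/o21_wrist.png

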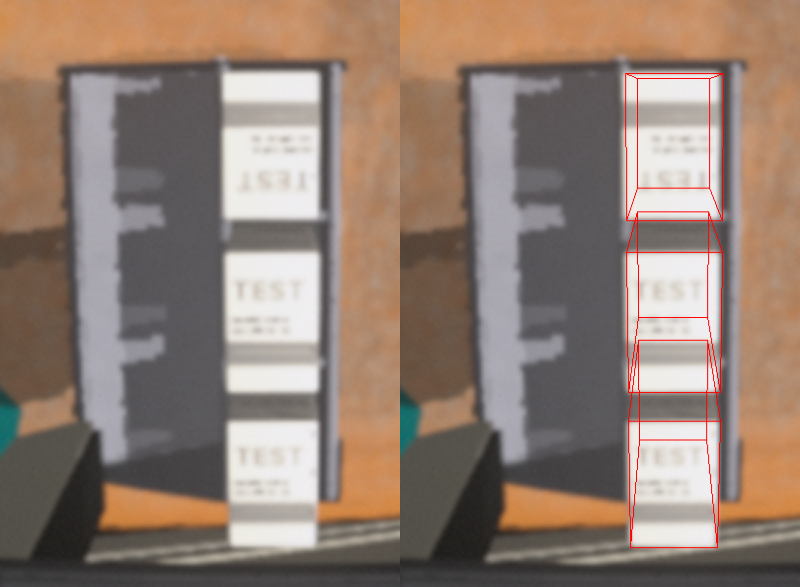

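View pics/o21_side.png

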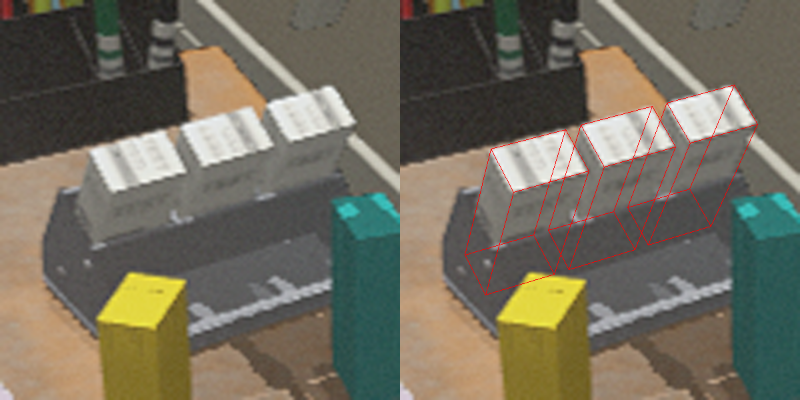

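```bash
python3 - <<'E'
from h import *
S=cam("side","pics/s22.png"); a=cv2.imread("pics/side0.png"); b=cv2.imread("pics/s22.png")
d=cv2.absdiff(a,b)[230:310,365:405].max(2); print("bystander region changed px:",(d>60).sum())
cv2.imwrite("pics/cmp.png",cv2.resize(np.hstack([a[220:420,280:500],b[220:420,280:500]]),None,fx=1.8,fy=1.8))
print(arm.sense()["wrist_force"])
E
```

```text
bystander region changed px: 246
[ 0.39 -0.34 -0.89]
```

View pics/cmp.png

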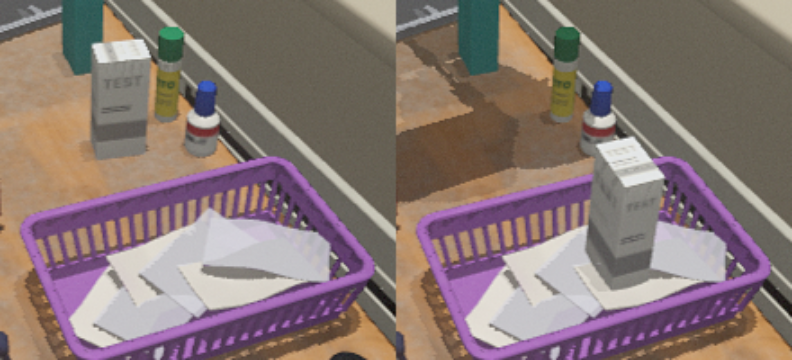

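The glue stick and the fluid bottle have not moved: they appear in the same place in both pictures, and only shadows differ. The empty carton stands inside the basket, so I am handing in.

```bash
python3 -c "
from rig import arm
print(arm.sign_off())"
```

```text
the job is handed in; nothing more can be done
None
```

The used-up carton is in the purple basket and the fresh one is in the pocket it left. I handed the job in at about 24 s of the 72 s allowed.

- **Finding the empty:** The first carton I lifted, from the pocket nearest the robot, read about 0.8 N on the wrist. The fresh carton later read about 2.2 N. I therefore took the first one as the used-up carton and did not weigh the other two.
- **Basket:** I meant to lay the empty down, but a wrist joint reached its limit at the tilt that needs. I set it upright instead. It stands clear of the basket walls, with its centre worked out at about 81 mm up, not measured.
- **Fresh carton:** After the first release it sat tipped about 6 degrees forward over the pocket lip. I gripped it again, squared it against the front wall and let go.
- **Last checks:** In the wrist and side views all three cartons now match the fitted home positions to within about 1 to 2 pixels (roughly 1 to 2 mm). The glue stick and correction fluid look unmoved; only shadows changed around them. The gripper was open and clear of everything.

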